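# Uncover and top up a plunger magazine

## Task

Lever the snapped-on dust cover off the plunger magazine with the pry key (do not take hold of the cover while it is still latched) and lay it right way up on the middle of the black rubber mat. Then put a spare plunger from the blue tray upright and fully home in every empty pocket, leaving the plungers that are already in the magazine where they are. At the end the pry key stands back on its cork pad, and the other things on the bench have been left alone.

Things in the scene. Friction and masses are not known exactly. Their poses are not given: they have to be found in the camera images.
- magazine: Aluminium block, 244 mm long (x -128 to +116), 84 wide (y), 30 high; origin: underside, z up. Five 28 mm square pockets in its top, centres x = -72, -36, 0, 36, 72, y = 0, floors 12 mm above the bench. Ribs 6 mm high (outer y +-33.5, and at the +x end) locate the cover. At the -x end two posts (y 18 to 42 each side, 52 mm above the bench) carry sprung balls that snap over the cover's lip.
- pry_slot (a point): Mouth of the pry slot in the magazine's -x end face, on its floor and centre line, 20 mm above the bench. A channel open at the top, 34 mm wide, runs 34 mm inward (magazine +x). The cover's lip bridges it: edge 19 mm inward, underside 10 mm above the floor. A blade slid 25 to 31 mm in lies under the lip. Raised some 15 mm, the lip passes the catches, which then hold it up about 14 mm.
- cover: White dust cover over the pockets: inverted shallow tray 206 mm long (x), 56 wide (y), 33 high, 140 g; origin: centre of the underside, axes as the magazine's while fitted (then 30 mm above the bench). Lip at the bottom of its -x end: 6 mm long, 76 wide, 4 thick. Levered up at that end past the catches, it can be gripped by its sides across the 56 mm and lifted away.
- cover_lip (a point): Middle of the underside of the cover's lip, 107 mm from the cover's origin along -x: 30 mm above the bench when latched, about 44 mm when popped up on the catches.
- pry_key: Pry key: steel foot 50 (x) x 44 (y) x 6 mm with an upright black handle 24 (x) x 16 (y) mm, from 6 to 80 mm above the underside; stands by itself, 200 g. A blade 18 mm wide, 4 thick runs from the foot along +x, flush with the underside, tip 62 mm from the origin. Origin: underside below the handle, z up.
- pad: Square cork pad on the bench, 110 mm, 3 mm thick, the pry key's place; origin at the centre of its underside.
- mat: Black rubber mat on the bench, 260 mm (x) by 120 mm (y), 3 mm thick, place for the cover; origin at the centre of its underside.
- tray: Blue tray with the spare plungers, 100 mm (x) by 310 mm (y), 22 mm high, walls and floor 4 mm; origin at the centre of its underside.
- plunger1: A plunger: steel body 24 mm in diameter and 22 mm tall with chamfered foot, on it a round black stem 16 mm in diameter and 20 mm tall, 42 mm in all, 80 g; origin at the centre of its underside, z up. Seated it stands on the pocket floor and 24 mm of it sticks out of the magazine. This one is already in pocket 1 at the start, if it is there at all (absent: that pocket is empty).
- plunger2: A plunger: steel body 24 mm in diameter and 22 mm tall with chamfered foot, on it a round black stem 16 mm in diameter and 20 mm tall, 42 mm in all, 80 g; origin at the centre of its underside, z up. Seated it stands on the pocket floor and 24 mm of it sticks out of the magazine. This one is already in pocket 2 at the start, if it is there at all (absent: that pocket is empty).
- plunger3: A plunger: steel body 24 mm in diameter and 22 mm tall with chamfered foot, on it a round black stem 16 mm in diameter and 20 mm tall, 42 mm in all, 80 g; origin at the centre of its underside, z up. Seated it stands on the pocket floor and 24 mm of it sticks out of the magazine. This one is already in pocket 3 at the start, if it is there at all (absent: that pocket is empty).
- plunger4: A plunger: steel body 24 mm in diameter and 22 mm tall with chamfered foot, on it a round black stem 16 mm in diameter and 20 mm tall, 42 mm in all, 80 g; origin at the centre of its underside, z up. Seated it stands on the pocket floor and 24 mm of it sticks out of the magazine. This one is already in pocket 4 at the start, if it is there at all (absent: that pocket is empty).
- plunger5: A plunger: steel body 24 mm in diameter and 22 mm tall with chamfered foot, on it a round black stem 16 mm in diameter and 20 mm tall, 42 mm in all, 80 g; origin at the centre of its underside, z up. Seated it stands on the pocket floor and 24 mm of it sticks out of the magazine. This one is already in pocket 5 at the start, if it is there at all (absent: that pocket is empty).
- spare1: A spare plunger: steel body 24 mm in diameter and 22 mm tall with chamfered foot, on it a round black stem 16 mm in diameter and 20 mm tall, 42 mm in all, 80 g; origin at the centre of its underside, z up. Seated it stands on the pocket floor and 24 mm of it sticks out of the magazine. At the start it stands in the blue tray.
- spare2: A spare plunger: steel body 24 mm in diameter and 22 mm tall with chamfered foot, on it a round black stem 16 mm in diameter and 20 mm tall, 42 mm in all, 80 g; origin at the centre of its underside, z up. Seated it stands on the pocket floor and 24 mm of it sticks out of the magazine. At the start it stands in the blue tray.
- spare3: A spare plunger: steel body 24 mm in diameter and 22 mm tall with chamfered foot, on it a round black stem 16 mm in diameter and 20 mm tall, 42 mm in all, 80 g; origin at the centre of its underside, z up. Seated it stands on the pocket floor and 24 mm of it sticks out of the magazine. At the start it stands in the blue tray.
- spare4: A spare plunger: steel body 24 mm in diameter and 22 mm tall with chamfered foot, on it a round black stem 16 mm in diameter and 20 mm tall, 42 mm in all, 80 g; origin at the centre of its underside, z up. Seated it stands on the pocket floor and 24 mm of it sticks out of the magazine. At the start it stands in the blue tray.
- spare5: A spare plunger: steel body 24 mm in diameter and 22 mm tall with chamfered foot, on it a round black stem 16 mm in diameter and 20 mm tall, 42 mm in all, 80 g; origin at the centre of its underside, z up. Seated it stands on the pocket floor and 24 mm of it sticks out of the magazine. At the start it stands in the blue tray.
- spare6: A spare plunger: steel body 24 mm in diameter and 22 mm tall with chamfered foot, on it a round black stem 16 mm in diameter and 20 mm tall, 42 mm in all, 80 g; origin at the centre of its underside, z up. Seated it stands on the pocket floor and 24 mm of it sticks out of the magazine. At the start it stands in the blue tray.
- oil_bottle: Bystander, not to be disturbed: white bottle, 48 mm diameter, 140 mm tall.
- grease_jar: Bystander, not to be disturbed: grey jar, 52 mm diameter, 55 mm tall.
- driver: Bystander, not to be disturbed: screwdriver lying flat.
- tape: Bystander, not to be disturbed: roll of tape lying flat, 84 mm outside diameter, 24 mm tall.
Things that resemble listed ones, but are neither listed nor needed, are in the scene too. What is shaped like the spare2 but orange is not meant.

How it is judged:
By the outcome, as a careful person would: the job done as asked, in the order asked, and still so for the second after the job is handed in, with the robot touching nothing.
Of plunger1, plunger2, plunger3, plunger4, plunger5 only 1 to 2 are there at a start; the rules pass over those that are not, and their reading is None.
Of spare1, spare2, spare3, spare4, spare5, spare6 only 5 to 6 are there at a start; the rules pass over those that are not, and their reading is None.
At some moment in a run one of spare1, spare2, spare3, spare4, spare5, spare6, pry_key may be knocked a few centimetres aside while the robot is not near it.
Once in a run the grip may slacken for a moment while it holds something.
It also fails if it takes over 200 s, if anything falls off the work surface, if the arm or the gripper's body presses on something with over 40 N, if the wrist force passes 120 N, or if a joint passes its speed limit or range.

## Robot

A 6-joint arm with a two-finger parallel gripper is mounted at the origin on the work surface. World frame = base frame: x ahead of the robot, y to its left, z up, the work surface at z = 0. Lengths are in m, angles in rad, forces in N, time in s.
With the tool pointing down it reaches from about 0.3 to 0.775 m from the base axis. Payload 14.6 kg.
Tool frame: the origin (TCP) lies between the finger pads; the fingertips stand 22 mm ahead of it and the grasp point (between the pads) lies 3 mm ahead of it; z points along the fingers, x is the direction in which the jaws open and shut, and the axes are right-handed (so a half turn about z gives the same grasp; the last joint's range is limited). The gripper opens to 94 mm and grips with 3 to 60 N. Pads are 16 mm wide; open, the fingers measure 119 mm over their backs; the gripper's body (75 mm by 177 mm) begins 78 mm behind the grasp point.
Start: joints at [-1.391, 0.3, 1.521, -0, 1.321, -0.067], TCP at [0.134, -0.533, 0.227] pointing down, gripper open.
Joint ranges: [-3.03, 3.03], [-0.79, 2.21], [0.23, 2.52], [-1.04, 4.18], [0, 3.07], [-2.55, 2.55]. Speed limits (rad/s): [2.22, 2.22, 2.57, 3.14, 3.14, 3.14].

## Interface

Orientations are given as a rotation vector (axis times angle).
In Python, from workcell import bot, imaging gives the robot as it stands. The module is installed in compiled form; this text tells all that it offers.
- The arm moves only by the tool arm_command, never from a script. Its argument "increments" is a list that holds one entry, the list of rows, each a list of 4 numbers: the shift along the tool's x, y, z in cm, then the turn about the tool's z in degrees. A call has 1 to 10 rows; each row shifts and turns the commanded pose from where the row before left it, along the tool's axes as they then stand; what a row does not reach is not made up. A row lasts 1/12 s, in which the tool goes at most 41.7 mm and 7.16 degrees, less where a joint would pass 70% of its speed; a pose out of reach is approached as far as the arm can. A call with a gripper value outside its range is refused whole. "grip" is the opening, from 0 (shut) to 1 (fully open), set as the call begins (left out, the last holds). The fingers move at their own pace and stop on an object; "squeeze" is the grip in N (left out, the last holds). Time passes only in rows, so rows that do not move let the fingers close. It gives the time, the measured TCP pose, the force and the opening at its end, in the units of the state.
- bot.observe(): the state, without advancing time (a new reading comes with each control period).
- imaging.grab_frame(name): name is "scene" or "side" or "wrist"; returns a dict with "image" (400x640x3 uint8, blue, green, red), "camera_matrix" (3x3 intrinsics, pixels), "k1" (the pictures are not rectified: a ray, as slopes to the right and down, at radius r is drawn at 1 + k1 r^2 times it, then the intrinsics apply), "cam_to_world" (4x4, takes a point from camera to world coordinates). Camera axes: x right, y down, z forward; pixel columns grow to the right and rows downward; lengths in m; the calibration is good to about 2 mm. A picture is of the moment at which its call begins. There is no depth.
- bot.sign_off(): hands the job in, once; it reports no verdict.
The state is a dict: "time": time; "q": joint angles; "qvel": joint speeds; "joint_torque": joint torques, N m; "tool_pos": TCP position; "ee_rot": TCP orientation; "ft_force": force on the tool from outside, world axes, zero at the start; "torque": the same for the moment, N m; "finger_gap": finger opening in m.
Only numpy, scipy, OpenCV 4.12 (cv2) and the standard library are available. Lean on these libraries where they do the work, as an engineer would, in place of code of your own. Each camera call takes 0.05 s, during which the arm holds its last target.

## Working session

There is one attempt and no reset: what is moved stays moved. The work goes in short steps, Python scripts to look and compute and a tool call to move; the robot and the scene stay as the last step left them, time stands still between calls to the robot, and variables do not carry over. Pictures are saved under pics/ and viewed, and the job is handed in when it is done.

Besides the shell and the picture viewer there is one more tool, called after ">>>" by a JSON object that holds its "name" and its "arguments". arm_command: Moves the arm, as the interface text tells. Its arguments: {"type":"object","properties":{"increments":{"type":"array"},"grip":{"type":"number"},"squeeze":{"type":"number"}},"required":["increments"]}

```bash
mkdir -p pics; cat > h.py <<'E'
import numpy as np, cv2
from workcell import bot, imaging
from scipy.spatial.transform import Rotation as R
def grab(n,fn=None):
    f=imaging.grab_frame(n)
    if fn: cv2.imwrite('pics/'+fn+'.png',f['image'])
    return f
def pix2w(f,u,v,z):
    K=f['camera_matrix'];T=f['cam_to_world'];k=f['k1']
    d=np.array([(u-K[0,2])/K[0,0],(v-K[1,2])/K[1,1]])
    s=d.copy()
    for _ in range(30): s=d/(1+k*(s@s))
    r=T[:3,:3]@np.array([s[0],s[1],1]);o=T[:3,3]
    return o+r*(z-o[2])/r[2]
def w2pix(f,p):
    K=f['camera_matrix'];T=f['cam_to_world'];k=f['k1']
    c=T[:3,:3].T@(np.array(p,float)-T[:3,3]);s=c[:2]/c[2];s=s*(1+k*(s@s))
    return np.array([K[0,0]*s[0]+K[0,2],K[1,1]*s[1]+K[1,2]])
def st():
    s=bot.observe();print('t',round(s['time'],2),'tcp',np.round(s['tool_pos'],4),'F',np.round(s['ft_force'],1),'gap',round(s['finger_gap'],4));return s
def R_(s=None):
    s=s or bot.observe();return R.from_rotvec(s['ee_rot']).as_matrix()
E
python3 - <<'E'
from h import *
s=st();print(R_(s));print(s)
for n in('scene','side','wrist'):
    f=grab(n,n+'0');print(n,f['camera_matrix'][0],f['k1'],np.round(f['cam_to_world'],3).tolist())
E
```

```text
t 0.0 tcp [ 0.1343 -0.5331  0.2269] F [0.  0.5 0.7] gap 0.0941
[[ 2.44337857e-01 -9.69690144e-01 -1.90284491e-04]
 [-9.69689480e-01 -2.44337913e-01  1.13872639e-03]
 [-1.15070547e-03 -9.37170972e-05 -9.99999334e-01]]
{'time': 0.0, 'q': array([-1.39059261e+00,  3.00465894e-01,  1.52158495e+00,  1.74330572e-05,
        1.32069620e+00, -6.66375141e-02]), 'qvel': array([-2.58186809e-04,  2.04241350e-04,  7.13870636e-04,  3.26155154e-04,
       -6.75561570e-05,  1.33438890e-03]), 'joint_torque': array([ 4.82983596e-04, -5.31805015e+01, -3.52736735e+01,  7.08830310e-02,
        2.44265457e-02, -9.55525502e-05]), 'tool_pos': array([ 0.13432665, -0.53309899,  0.22688753]), 'ee_rot': array([-2.47739924e+00,  1.93059255e+00,  1.33491411e-03]), 'ft_force': array([0.04637484, 0.53268456, 0.68898763]), 'torque': array([ 0.01454677,  0.02628207, -0.02454594]), 'finger_gap': 0.09412258906272991}
scene [472.91960251   0.         312.77934947] 0.04711214208582375 [[0.271, 0.787, -0.555, 1.126], [0.963, -0.227, 0.148, -0.22], [-0.009, -0.574, -0.819, 0.874], [0.0, 0.0, 0.0, 1.0]]
side [382.72365537   0.         311.90316058] -0.011761158984854624 [[0.773, -0.446, 0.451, 0.173], [-0.634, -0.56, 0.533, -0.488], [0.015, -0.698, -0.716, 0.634], [0.0, 0.0, 0.0, 1.0]]
wrist [297.15358548   0.         316.54468624] -0.050706961852635735 [[0.244, -0.941, -0.235, 0.202], [-0.97, -0.237, -0.058, -0.517], [-0.001, 0.242, -0.97, 0.385], [0.0, 0.0, 0.0, 1.0]]
```

View pics/scene0.png

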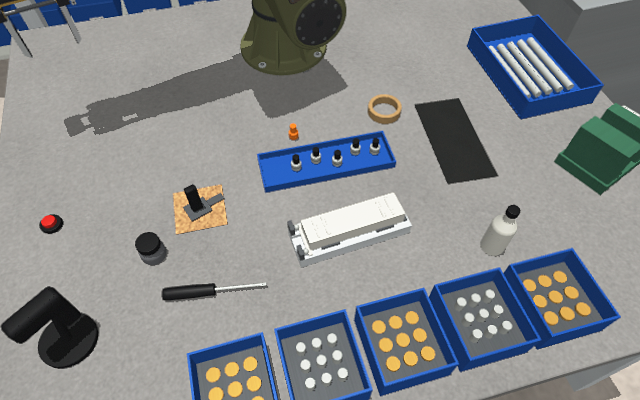

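View pics/side0.png

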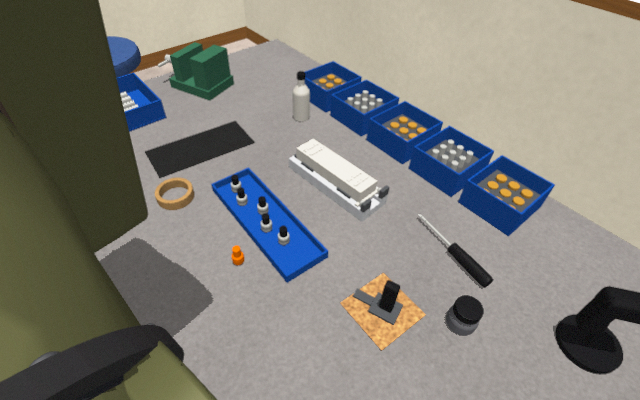

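View pics/wrist0.png

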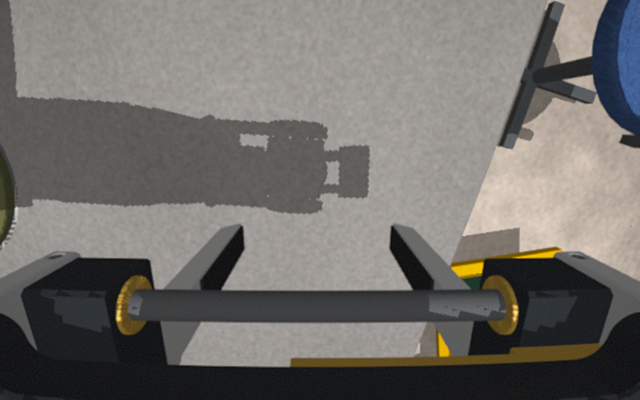

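The scene view shows the pry key at (195,205) on its cork pad, with the blade pointing right. The magazine is at (350,228), posts at its left end (293,240). The blue tray is at (325,160) with 5 spares, the mat is at (455,140), and the orange decoy is at (293,132), outside the tray. I'll enlarge these for measuring.

```bash
python3 - <<'E'
import cv2,numpy as np
s=cv2.imread('pics/scene0.png');d=cv2.imread('pics/side0.png')
def crop(im,x,y,w,h,k,n): cv2.imwrite('pics/'+n+'.png',cv2.resize(im[y:y+h,x:x+w],None,fx=k,fy=k,interpolation=cv2.INTER_CUBIC))
crop(s,270,180,160,100,5,'c_mag');crop(s,160,170,80,75,8,'c_key');crop(s,250,110,160,90,5,'c_tray');crop(s,405,90,100,100,6,'c_mat');crop(d,280,130,120,90,6,'c_mag2');crop(d,335,265,100,90,6,'c_key2')
E
```

```text
(no output)
```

View pics/c_mag.png

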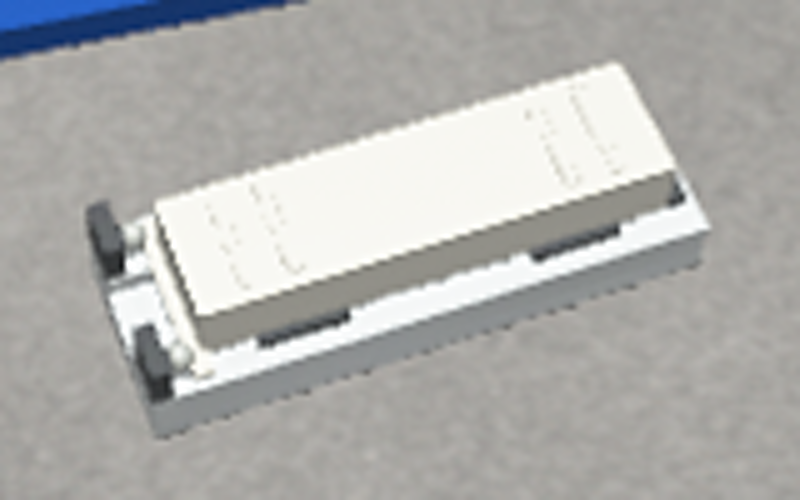

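View pics/c_key.png

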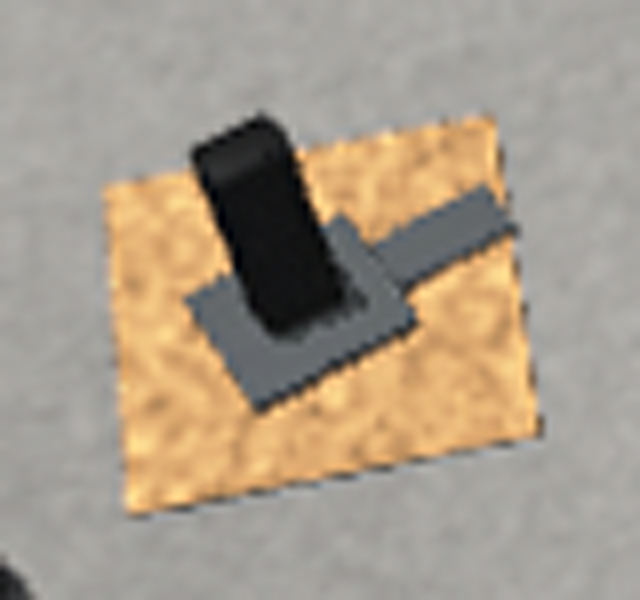

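View pics/c_tray.png

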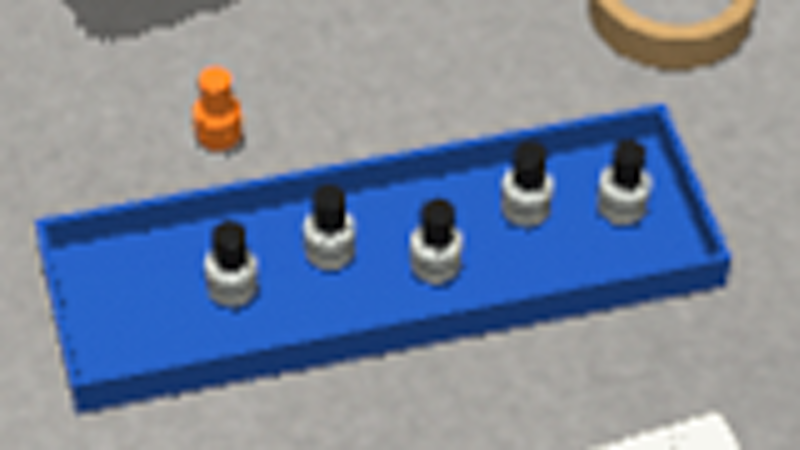

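View pics/c_mat.png

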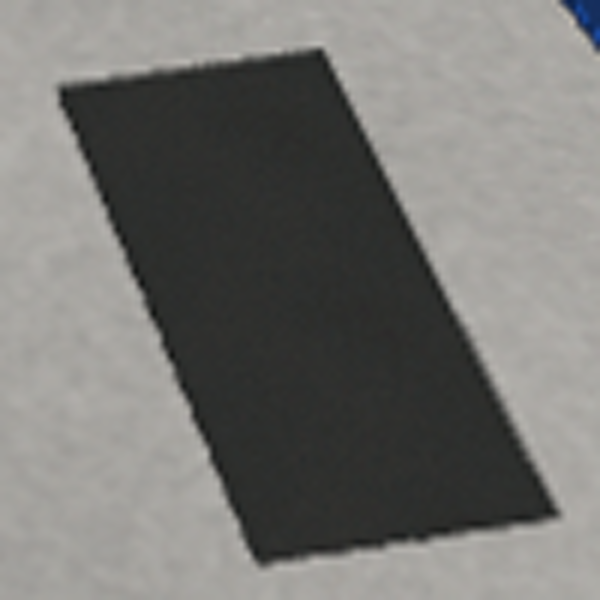

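View pics/c_mag2.png

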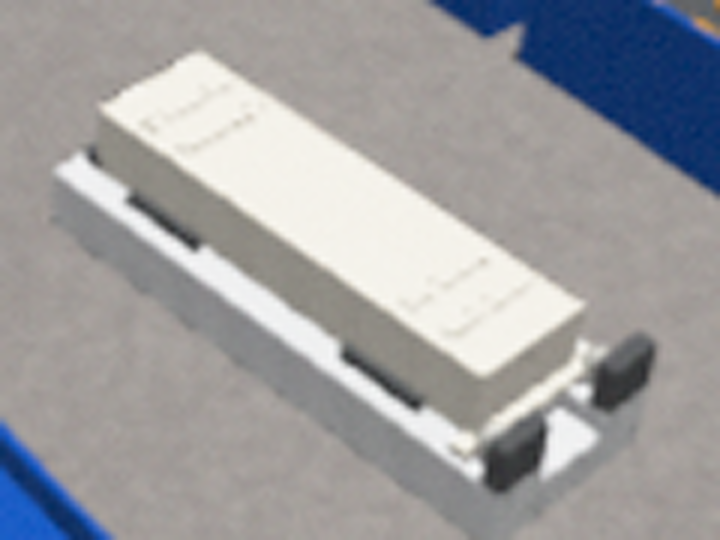

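View pics/c_key2.png

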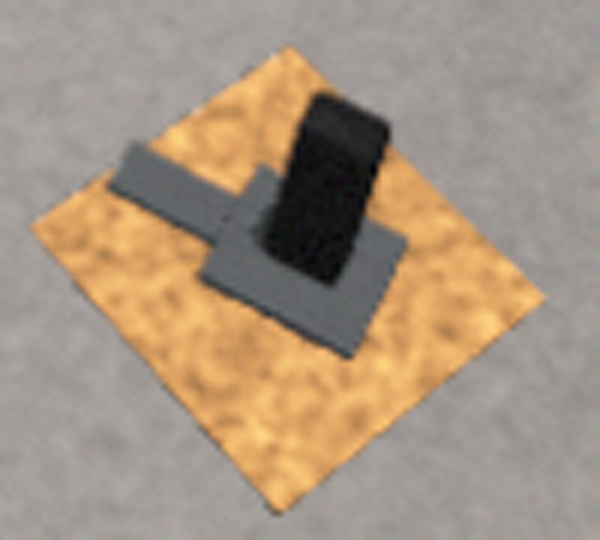

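```bash
cat > fit.py <<'E'
from h import *
from scipy.optimize import least_squares
import pickle
fs=grab('scene');fd=grab('side')
def full(c,off,k): return np.array(c,float)/k+0.5/k-0.5+np.array(off)
def fit(name,obs,z0,x0):
    # obs: list (frame, pix, localpoint mm)
    def res(p,d=None):
        c,s=np.cos(p[2]),np.sin(p[2]);r=[]
        for f,px,l in obs:
            l=np.array(l)/1000.;w=[p[0]+c*l[0]-s*l[1],p[1]+s*l[0]+c*l[1],z0+l[2]]
            r+=list(w2pix(f,w)-px)
        return np.array(r)
    o=least_squares(res,x0,loss='soft_l1')
    print(name,np.round(o.x[:2],4),'yaw',round(np.degrees(o.x[2]),2),'rms',np.sqrt(np.mean(o.fun**2)).round(2),np.round(res(o.x),1).tolist());return o.x
S=lambda c,off,k,l:(fs,full(c,off,k),l)
D=lambda c,off,k,l:(fd,full(c,off,k),l)
if __name__=='__main__':
    O=(270,180);P=(280,130)
    mag=[S(c,O,5,l) for c,l in [((152,407),(-128,-42,30)),((160,437),(-128,-42,0)),((710,232),(116,-42,30)),((703,265),(116,-42,0)),((155,203),(-102,28,63)),((205,318),(-102,-28,63)),((620,62),(104,28,63)),((677,170),(104,-28,63))]]
    mag2=[D(c,P,6,l) for c,l in [((55,170),(116,42,30)),((55,215),(116,42,0)),((200,50),(104,-28,63)),((98,108),(104,28,63)),((490,377),(-102,28,63)),((587,303),(-102,-28,63))]]
    for n,o in(('mag',mag+mag2),('magS',mag),('magD',mag2)): fit(n,o,0,[.55,.05,1.4])
    O=(160,170);P=(335,265)
    k1=[S(c,O,8,l) for c,l in [((185,300),(-25,22,6)),((258,408),(-25,-22,6)),((418,322),(25,-22,6)),((340,212),(25,22,6)),((490,185),(62,9,4)),((518,228),(62,-9,4)),((193,152),(-12,8,80)),((265,115),(12,8,80))]]
    k2=[D(c,P,6,l) for c,l in [((352,355),(-25,22,6)),((200,275),(25,22,6)),((262,165),(25,-22,6)),((407,240),(-25,-22,6)),((135,142),(62,-9,4)),((108,185),(62,9,4))]]
    for n,o in(('key',k1+k2),('keyS',k1),('keyD',k2)): fit(n,o,.003,[.5,-.2,1.4])
    p1=[S(c,O,8,l) for c,l in [((105,185),(-55,55,3)),((497,118),(55,55,3)),((542,435),(55,-55,3)),((128,512),(-55,-55,3))]]
    p2=[D(c,P,6,l) for c,l in [((290,45),(55,-55,3)),((30,228),(55,55,3)),((280,512),(-55,55,3)),((545,297),(-55,-55,3))]]
    fit('pad',p1+p2,0,[.5,-.2,1.4]);fit('padS',p1,0,[.5,-.2,1.4])
    O=(405,90)
    fit('mat',[S(c,O,6,l) for c,l in [((60,88),(-130,60,3)),((322,48),(-130,-60*-1*1-0,3)),]][:0]+[S((60,88),O,6,(-130,-60,3)),S((322,48),O,6,(-130,60,3)),S((558,515),O,6,(130,60,3)),S((262,563),O,6,(130,-60,3))],0,[.45,.25,0])
    for c in[(60,88),(322,48),(558,515),(262,563)]: print(pix2w(fs,*full(c,O,6),.003).round(3))
    O=(250,110)
    for c in[(230,230),(330,193),(438,207),(530,150),(628,147)]: print('spare',pix2w(fs,*full(c,O,5),.046).round(4))
    for c in[(40,222),(663,107),(728,260),(75,385)]: print('tray',pix2w(fs,*full(c,O,5),.022).round(4))
    for n,c,z in(('bottle',(513,211),.14),('jar',(148,241),.055),('tape',(384,103),.024),('driver tip',(266,286),.01),('driver',(163,293),.01),('orange',(293,127),.042)): print(n,pix2w(fs,*c,z).round(3))
E
python3 fit.py
```

```text
mag [ 0.6475 -0.0086] yaw 93.84 rms 0.58 [0.3, -0.1, -0.8, 0.7, -0.3, -0.7, -1.1, 0.0, 0.3, -0.0, -0.5, -0.2, 0.1, -0.1, 0.5, -0.6, 0.1, -0.4, 0.5, 1.4, 0.3, -0.6, 0.3, -0.8, -0.7, -0.9, 0.1, -0.7]
magS [ 0.6479 -0.0083] yaw 93.7 rms 0.48 [0.4, -0.1, -0.8, 0.7, -0.0, -0.5, -0.9, 0.3, 0.5, 0.0, -0.4, -0.2, 0.4, 0.1, 0.7, -0.4]
magD [ 0.6462 -0.0099] yaw 93.99 rms 0.62 [-0.0, 0.2, 0.3, 1.9, 0.1, -0.1, 0.1, -0.3, -0.7, -0.4, 0.1, -0.2]
key [ 0.4985 -0.3161] yaw 109.5 rms 0.68 [-0.6, -0.7, -0.6, -0.4, 0.1, -0.9, 0.4, -0.5, -0.7, -0.6, -0.3, -0.6, -1.3, -0.6, 0.2, -1.3, 0.9, -0.3, 0.2, -0.8, 0.0, -1.1, 1.2, -0.7, 0.0, -0.6, 0.2, -0.4]
keyS [ 0.5006 -0.3157] yaw 109.62 rms 0.42 [-0.3, 0.0, -0.2, 0.3, 0.4, -0.2, 0.7, 0.2, -0.4, 0.0, 0.0, -0.0, -0.9, 0.2, 0.6, -0.6]
keyD [ 0.4969 -0.3166] yaw 109.04 rms 0.37 [0.3, 0.5, -0.3, -0.2, -0.3, -0.4, 0.9, 0.1, -0.3, -0.1, -0.2, 0.0]
pad [ 0.495  -0.3118] yaw 87.17 rms 0.44 [-0.1, -0.3, -0.3, -0.9, -0.1, -0.8, -0.1, -0.3, 0.3, -0.4, -0.0, -0.8, 0.1, -0.0, 0.6, -0.2]
padS [ 0.4966 -0.3117] yaw 86.79 rms 0.15 [0.2, 0.1, 0.0, -0.3, -0.1, -0.0, -0.1, 0.2]
mat [0.4625 0.3152] yaw -5.51 rms 0.44 [-0.7, -0.3, 0.3, 0.1, 0.8, 0.1, -0.4, -0.1]
[0.329 0.269 0.003]
[0.338 0.387 0.003]
[0.597 0.361 0.003]
[0.587 0.244 0.003]
spare [ 0.445 -0.077  0.046]
spare [ 0.4364 -0.0273  0.046 ]
spare [0.4583 0.0179 0.046 ]
spare [0.4371 0.0694 0.046 ]
spare [0.4481 0.1137 0.046 ]
tray [ 0.3958 -0.1575  0.022 ]
tray [0.4089 0.1485 0.022 ]
tray [0.507  0.1438 0.022 ]
tray [ 0.4932 -0.162   0.022 ]
bottle [0.762 0.256 0.14 ]
jar [ 0.585 -0.415  0.055]
tape [0.322 0.185 0.024]
driver tip [ 0.722 -0.21   0.01 ]
driver [ 0.681 -0.406  0.01 ]
orange [ 0.354 -0.06   0.042]
```

```bash
cat >> h.py <<'E'
def yaw(s=None):
    r=R_(s);return np.degrees(np.arctan2(r[1,0],r[0,0]))
def plan(x,y,z,yw=None,step=3.5,dec=1,s=None):
    """print rows to reach target; splits evenly"""
    s=s or bot.observe();p=np.array(s['tool_pos']);y0=yaw(s)
    dy=0 if yw is None else (yw-y0+180)%360-180
    d=np.array([x,y,z])-p
    n=max(1,int(np.ceil(np.linalg.norm(d)*100/step)),int(np.ceil(abs(dy)/7)))
    r0=R_(s);rows=[];P=p.copy();done=0.
    Rc=r0.copy()
    for i in range(n):
        tgt=p+d*(i+1)/n
        loc=np.round(Rc.T@(tgt-P)*100,dec if i<n-1 else max(dec,2))
        P=P+Rc@loc/100
        t=np.round(-dy*(i+1)/n-done,1);done+=t
        Rc=Rc@R.from_euler('z',t,degrees=True).as_matrix()
        rows.append([float(a)+0.0 for a in loc]+[float(t)+0.0])
    print('dist',np.round(d*1000,1),'dyaw',round(dy,2),'rows',n);
    for i in range(0,n,10): print([rows[i:i+10]])
E
python3 - <<'E'
from h import *
plan(.4985,-.316,.2,-70.5)
E
```

```text
dist [364.2 217.2 -27.2] dyaw 5.36 rows 13
[[[-0.9, -3.1, 0.2, -0.4], [-0.9, -3.2, 0.2, -0.4], [-0.9, -3.1, 0.2, -0.4], [-0.9, -3.1, 0.2, -0.4], [-0.9, -3.2, 0.2, -0.5], [-0.8, -3.1, 0.3, -0.4], [-0.8, -3.2, 0.2, -0.4], [-0.8, -3.2, 0.2, -0.4], [-0.7, -3.1, 0.2, -0.4], [-0.7, -3.2, 0.2, -0.4]]]
[[[-0.8, -3.2, 0.2, -0.4], [-0.6, -3.2, 0.2, -0.4], [-0.7, -3.19, 0.23, -0.5]]]
```

>>> {"name": "arm_command", "arguments": {"increments": [[[-0.9, -3.1, 0.2, -0.4], [-0.9, -3.2, 0.2, -0.4], [-0.9, -3.1, 0.2, -0.4], [-0.9, -3.1, 0.2, -0.4], [-0.9, -3.2, 0.2, -0.5], [-0.8, -3.1, 0.3, -0.4], [-0.8, -3.2, 0.2, -0.4], [-0.8, -3.2, 0.2, -0.4], [-0.7, -3.1, 0.2, -0.4], [-0.7, -3.2, 0.2, -0.4]]], "grip": 1.0}}

```text
time: 1.08
tool_pos: [0.4156, -0.3657, 0.2064]
ee_rot: [2.546, -1.841, 0.0]
ft_force: [-0.5, -1.2, 0.4]
finger_gap: 0.0941
```

>>> {"name": "arm_command", "arguments": {"increments": [[[-0.8, -3.2, 0.2, -0.4], [-0.6, -3.2, 0.2, -0.4], [-0.7, -3.2, 0.2, -0.5], [0, 0, 0, 0], [0, 0, 0, 0], [0, 0, 0, 0]]]}}

```text
time: 1.58
tool_pos: [0.4982, -0.3163, 0.2002]
ee_rot: [2.566, -1.812, -0.001]
ft_force: [-0.8, -0.0, -0.7]
finger_gap: 0.0938
```

```bash
python3 - <<'E'
from h import *
s=st();print(yaw(s));f=grab('wrist','w1')
print(w2pix(f,[s['tool_pos'][0],s['tool_pos'][1],.083]))
E
```

```text
t 1.58 tcp [ 0.4982 -0.3163  0.2002] F [-0.8 -0.  -0.7] gap 0.0938
-70.45727005029622
[316.22280745 200.1032228 ]
```

View pics/w1.png

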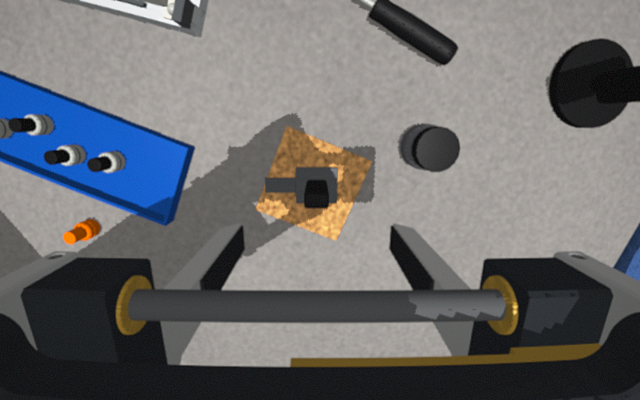

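>>> {"name": "arm_command", "arguments": {"increments": [[[0, 0, 3.5, 0], [0, 0, 3.5, 0], [0, 0, 3.5, 0], [0, 0, 2.5, 0], [0, 0, 1.9, 0], [0, 0, 0, 0]]], "grip": 1.0}}

```text
time: 2.13
tool_pos: [0.4962, -0.3159, 0.0478]
ee_rot: [-2.565, 1.814, 0.009]
ft_force: [-0.5, 0.8, -0.3]
finger_gap: 0.0937
```

>>> {"name": "arm_command", "arguments": {"increments": [[[0, 0, 0, 0], [0, 0, 0, 0], [0, 0, 0, 0], [0, 0, 0, 0], [0, 0, 0, 0], [0, 0, 0, 0], [0, 0, 0, 0], [0, 0, 0, 0]]], "grip": 0.0, "squeeze": 50}}

```text
time: 2.8
tool_pos: [0.4987, -0.3161, 0.0516]
ee_rot: [2.566, -1.812, 0.0]
ft_force: [0.9, 0.5, 0.9]
finger_gap: 0.0436
```

>>> {"name": "arm_command", "arguments": {"increments": [[[0, 0, -0.5, 0], [0, 0, -1, 0], [0, 0, -2, 0], [0, 0, -3, 0], [0, 0, -1.5, 0], [0, 0, 0, 0]]]}}

```text
time: 3.3
tool_pos: [0.4999, -0.317, 0.1358]
ee_rot: [2.566, -1.812, 0.01]
ft_force: [0.4, -0.8, -2.0]
finger_gap: 0.0233
```

```bash
python3 - <<'E'
from h import *
s=st();print(yaw(s));f=grab('wrist','w2');g=grab('side','s2');h=grab('scene','sc2')
q=w2pix(g,s['tool_pos']).astype(int);cv2.imwrite('pics/s2c.png',cv2.resize(g['image'][q[1]-50:q[1]+50,q[0]-60:q[0]+60],None,fx=6,fy=6,interpolation=2))
E
```

```text
t 3.3 tcp [ 0.4999 -0.317   0.1358] F [ 0.4 -0.8 -2. ] gap 0.0233
-70.45379997038627
```

View pics/w2.png

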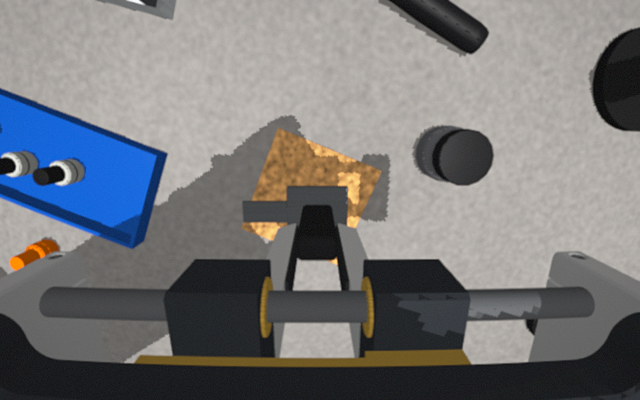

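View pics/s2c.png

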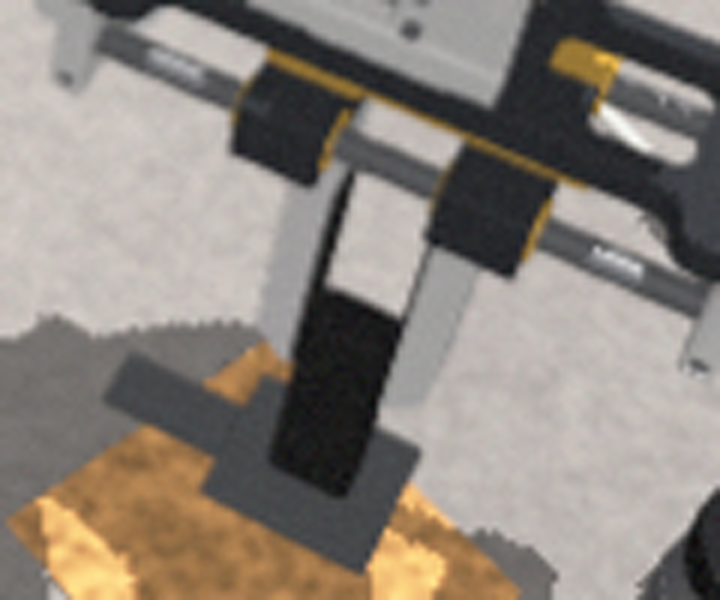

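```bash
python3 - <<'E'
from h import *
s=bot.observe();h=grab('scene')
q=w2pix(h,s['tool_pos']).astype(int);print(q-[40,20]);cv2.imwrite('pics/sc2c.png',cv2.resize(h['image'][q[1]-20:q[1]+55,q[0]-40:q[0]+60],None,fx=8,fy=8,interpolation=2))
g=grab('side');print(w2pix(g,s['tool_pos']).astype(int)-[60,50])
E
```

```text
[144 153]
[337 218]
```

View pics/sc2c.png

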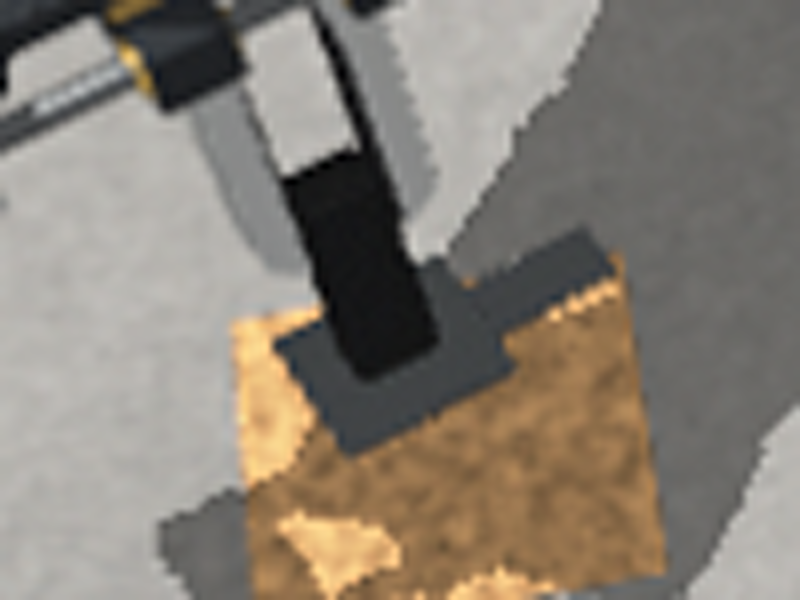

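```bash
cat > kfit.py <<'E'
from fit import *
def kfit(obs,x0,s):
    def res(p):
        c,sn=np.cos(p[3]),np.sin(p[3]);r=[]
        for f,px,l in obs:
            l=np.array(l)/1000.;r+=list(w2pix(f,[p[0]+c*l[0]-sn*l[1],p[1]+sn*l[0]+c*l[1],p[2]+l[2]])-px)
        return np.array(r)
    o=least_squares(res,x0,loss='soft_l1');p=o.x
    d=p[:3]-s['tool_pos'];y=np.radians(yaw(s)+180)
    print('key',p[:3].round(4),'yaw',np.degrees(p[3]).round(2),'tool+180',np.degrees(y).round(2),'key-tcp along keyx,y,z mm',np.round(1000*np.array([d[0]*np.cos(y)+d[1]*np.sin(y),-d[0]*np.sin(y)+d[1]*np.cos(y),d[2]]),1),np.round(res(p),1).tolist())
    return p
E
python3 - <<'E'
from kfit import *
s=bot.observe()
O=(144,153);P=(337,218)
k1=[S(c,O,8,l) for c,l in [((275,345),(-25,22,6)),((350,455),(-25,-22,6)),((513,365),(25,-22,6)),((437,258),(25,22,6)),((585,228),(62,9,4)),((617,272),(62,-9,4)),((285,180),(-12,8,80)),((357,150),(12,8,80))]]
k2=[D(c,P,6,l) for c,l in [((365,570),(-25,22,6)),((203,490),(25,22,6)),((262,375),(25,-22,6)),((420,452),(-25,-22,6)),((130,352),(62,-9,4)),((103,395),(62,9,4))]]
for o in(k1+k2,k1,k2): kfit(o,[.5,-.317,.09,1.9],s)
E
```

```text
key [ 0.4969 -0.3158  0.0422] yaw 109.86 tool+180 109.54 key-tcp along keyx,y,z mm [  0.5   1.2 -88. ] [-0.1, -0.1, -0.0, 0.1, 0.9, -0.2, 0.6, -0.3, 0.3, -0.1, 0.3, -0.2, -1.3, 0.8, 0.5, -1.0, 0.1, 0.3, -0.3, -0.3, 0.3, -0.2, 0.5, -0.1, 0.2, 0.3, 0.2, 0.7]
key [ 0.4855 -0.3178  0.0274] yaw 109.7 tool+180 109.54 key-tcp along keyx,y,z mm [   2.5   12.7 -102.9] [0.0, -0.1, -0.1, -0.2, 0.5, -0.2, 0.5, -0.1, -0.2, 0.2, -0.2, 0.0, -1.2, 1.1, 0.5, -0.5]
key [ 0.4976 -0.315   0.0408] yaw 109.79 tool+180 109.54 key-tcp along keyx,y,z mm [  1.    0.3 -89.4] [-0.2, 0.2, -0.5, -0.5, 0.1, -0.3, 0.3, -0.2, 0.1, 0.2, 0.1, 0.5]
```

The key was lifted before the fingers had fully closed, so the grip is only on the handle's top (underside 88 mm below the TCP). I'll set it down and regrip lower.

>>> {"name": "arm_command", "arguments": {"increments": [[[0, 0, 1.5, 0], [0, 0, 1.5, 0], [0, 0, 1.0, 0], [0, 0, 0.4, 0], [0, 0, 0, 0], [0, 0, 0, 0]]]}}

```text
time: 4.15
tool_pos: [0.4986, -0.3162, 0.0873]
ee_rot: [2.566, -1.812, -0.0]
ft_force: [0.4, 0.2, -2.7]
finger_gap: 0.0232
```

>>> {"name": "arm_command", "arguments": {"increments": [[[0, 0, 0, 0], [0, 0, 0, 0], [0, 0, 0, 0], [0, 0, 0, 0], [0, 0, 1.0, 0], [0, 0, 1.5, 0], [0, 0, 1.5, 0], [0, 0, 0, 0]]], "grip": 0.45}}

```text
time: 4.82
tool_pos: [0.4973, -0.3153, 0.0442]
ee_rot: [-2.566, 1.812, 0.007]
ft_force: [-1.1, -0.1, -0.6]
finger_gap: 0.0424
```

>>> {"name": "arm_command", "arguments": {"increments": [[[0, 0, 0, 0], [0, 0, 0, 0], [0, 0, 0, 0], [0, 0, 0, 0], [0, 0, 0, 0], [0, 0, 0, 0], [0, 0, 0, 0], [0, 0, 0, 0]]], "grip": 0.0}}

```text
time: 5.48
tool_pos: [0.499, -0.3164, 0.0483]
ee_rot: [-2.566, 1.812, -0.002]
ft_force: [-0.4, -0.7, 6.7]
finger_gap: 0.0237
```

```bash
python3 - <<'E'
from h import *
s=st();print(yaw(s))
for n,k in(('side',0),('scene',1)):
    g=grab(n);q=w2pix(g,s['tool_pos']).astype(int);print(n,q-[50,35]);cv2.imwrite('pics/%s3c.png'%n,cv2.resize(g['image'][q[1]-35:q[1]+40,q[0]-50:q[0]+50],None,fx=8,fy=8,interpolation=2))
E
```

```text
t 5.48 tcp [ 0.499  -0.3164  0.0483] F [-0.4 -0.7  6.7] gap 0.0237
-70.46581118371168
side [339 260]
scene [142 162]
```

View pics/side3c.png

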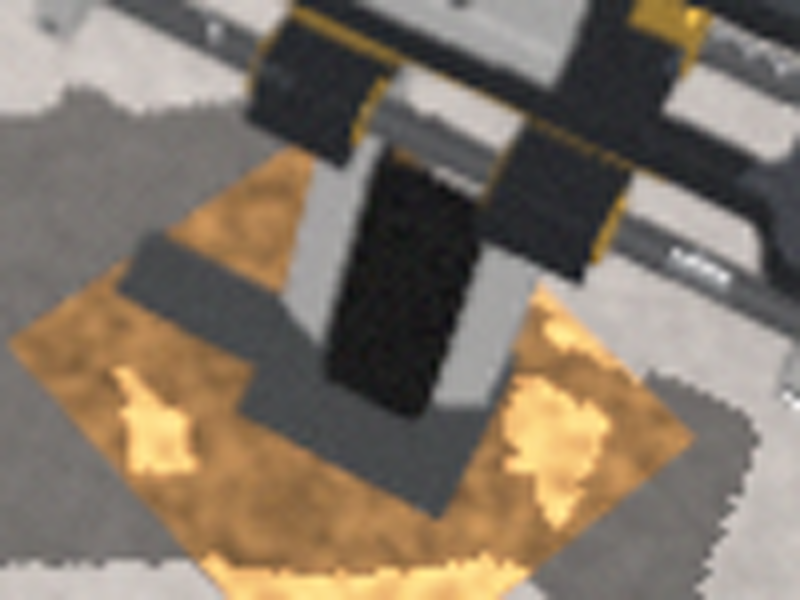

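>>> {"name": "arm_command", "arguments": {"increments": [[[0, 0, -1, 0], [0, 0, -2, 0], [0, 0, -3, 0], [0, 0, -3, 0], [0, 0, -1.2, 0], [0, 0, 0, 0]]]}}

```text
time: 6.08
tool_pos: [0.4995, -0.3167, 0.1525]
ee_rot: [2.566, -1.812, 0.008]
ft_force: [-0.0, 0.3, -2.6]
finger_gap: 0.0238
```

```bash
python3 - <<'E'
from h import *
s=st();plan(.6616,-.2281,.15,-86.2)
E
```

```text
t 6.08 tcp [ 0.4995 -0.3167  0.1525] F [-0.   0.3 -2.6] gap 0.0238
dist [162.1  88.6  -2.5] dyaw -15.74 rows 6
[[[-0.5, -3.0, 0.0, 2.6], [-0.6, -3.1, 0.1, 2.6], [-0.8, -2.9, 0.0, 2.7], [-0.9, -3.0, 0.1, 2.6], [-1.0, -2.9, 0.0, 2.6], [-1.17, -2.83, 0.09, 2.6]]]
```

>>> {"name": "arm_command", "arguments": {"increments": [[[-0.5, -3.0, 0, 2.6], [-0.6, -3.1, 0, 2.6], [-0.8, -2.9, 0, 2.7], [-0.9, -3.0, 0, 2.6], [-1.0, -2.9, 0, 2.6], [-1.2, -2.8, 0, 2.6], [0, 0, 0, 0], [0, 0, 0, 0], [0, 0, 0, 0]]]}}

```text
time: 6.83
tool_pos: [0.6595, -0.2273, 0.1474]
ee_rot: [2.294, -2.144, -0.004]
ft_force: [0.2, -0.5, -2.4]
finger_gap: 0.024
```

```bash
python3 - <<'E'
from h import *
s=st();print(yaw(s));grab('wrist','w4')
for n,k in(('side',0),('scene',1)):
    g=grab(n);q=w2pix(g,s['tool_pos']).astype(int);print(n,q-[60,45]);cv2.imwrite('pics/%s4c.png'%n,cv2.resize(g['image'][q[1]-45:q[1]+55,q[0]-60:q[0]+70],None,fx=6,fy=6,interpolation=2))
E
```

```text
t 6.83 tcp [ 0.6595 -0.2273  0.1474] F [ 0.2 -0.5 -2.4] gap 0.024
-86.1281199497285
side [361 140]
scene [182 180]
```

View pics/w4.png

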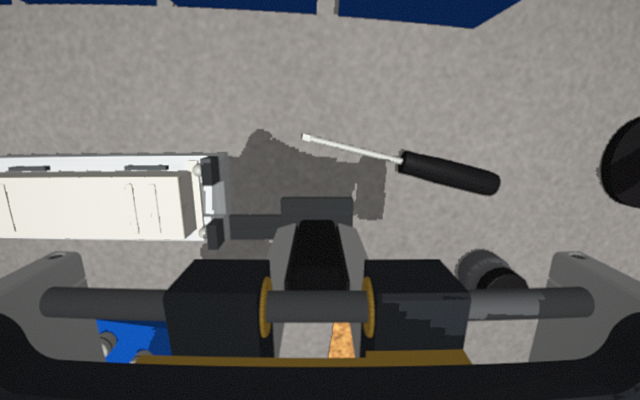

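View pics/scene4c.png

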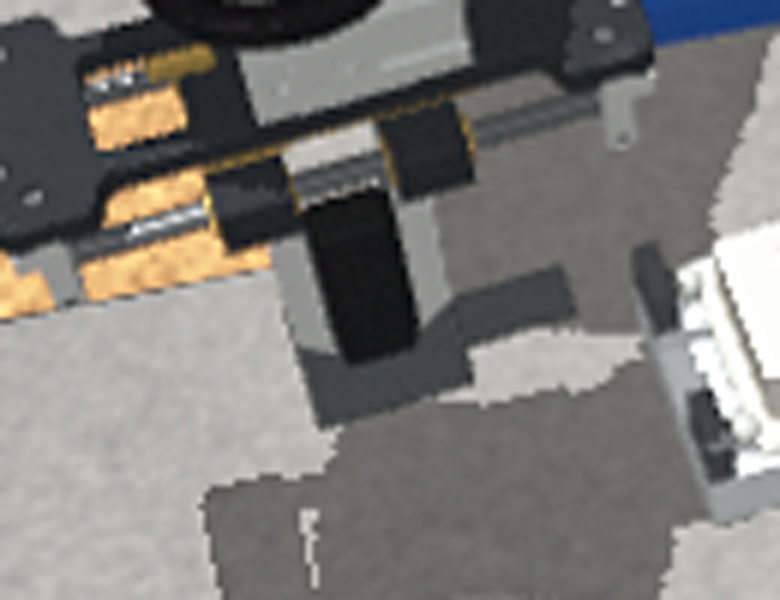

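View pics/side4c.png

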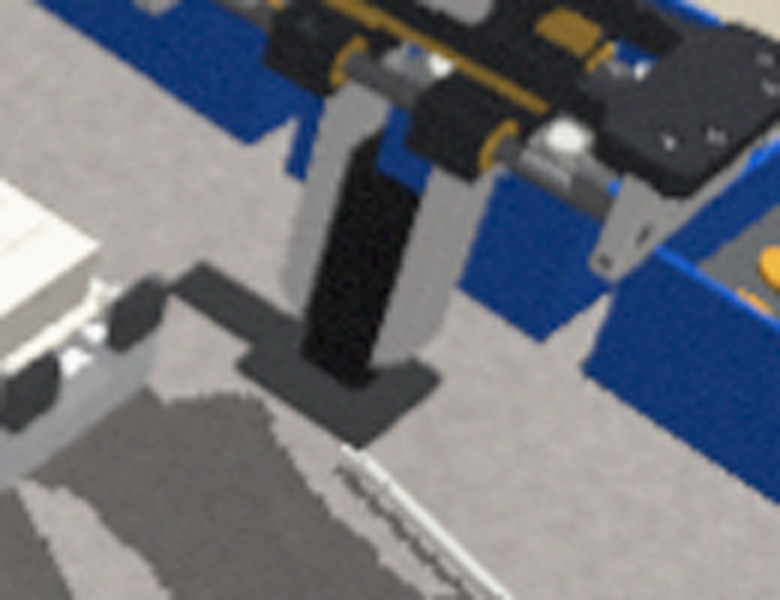

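```bash
python3 - <<'E'
from h import *
im=cv2.imread('pics/w4.png');cv2.imwrite('pics/w4c.png',cv2.resize(im[145:255,150:360][:, :130],None,fx=6,fy=5.4,interpolation=2))
f=grab('wrist');s=st()
# predicted key/mag features
ky=np.radians(yaw(s)+180);kp=s['tool_pos']+[0,0,-.045]
def loc(p,y,l): c,sn=np.cos(y),np.sin(y);l=np.array(l)/1000;return [p[0]+c*l[0]-sn*l[1],p[1]+sn*l[0]+c*l[1],p[2]+l[2]]
for n,l in(('tip+',(62,9,4)),('tip-',(62,-9,4)),('foot',(25,-22,6)),('foot-',(-25,-22,6))): print(n,w2pix(f,loc(kp,ky,l)).round(1))
m=[.6475,-.0086,0];my=np.radians(93.84)
for n,l in(('blk-',(-128,-42,30)),('post-out',(-128,-42,52)),('post-in',(-128,-18,52)),('post+in',(-128,18,52)),('cov-',(-102,-28,63)),('cov+',(-102,28,63)),('slot-',(-128,-17,30)),('slot+',(-128,17,30))): print(n,w2pix(f,loc(m,my,l)).round(1))
E
```

```text
t 7.03 tcp [ 0.6597 -0.228   0.1494] F [ 0.4  0.6 -3. ] gap 0.0237
tip+ [229.4 238.6]
tip- [227.5 214.5]
foot [279.3 197.1]
foot- [352.7 197.1]
blk- [217.5 153.4]
post-out [209.2 155.8]
post-in [211.5 183.2]
post+in [215.  222.2]
cov- [175.5 174.1]
cov+ [182.9 236.9]
slot- [219.5 179.8]
slot+ [222.3 214.1]
```

View pics/w4c.png

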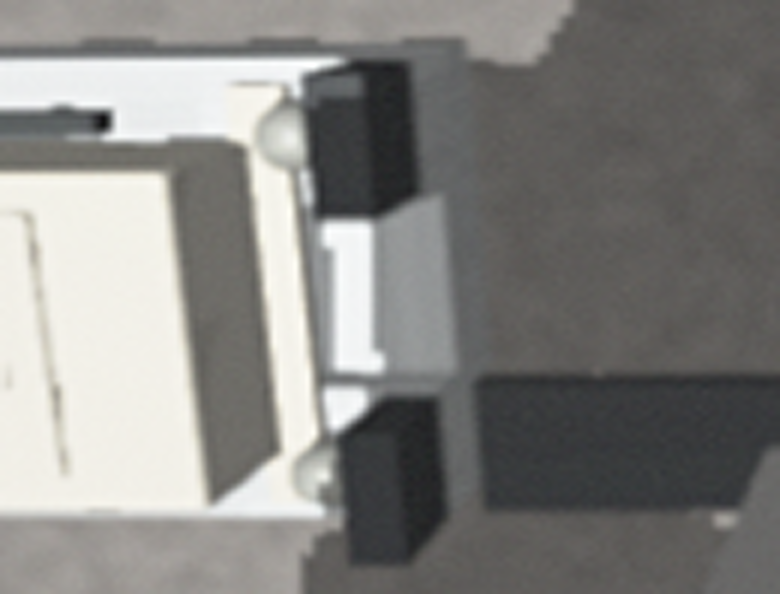

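```bash
python3 - <<'E'
from h import *
plan(.6612,-.2181,.068,-86.16)
E
```

```text
dist [  1.5   9.9 -81.4] dyaw 0.05 rows 3
[[[-0.3, -0.1, 2.7, 0.0], [-0.4, 0.0, 2.7, 0.0], [-0.28, -0.11, 2.74, -0.1]]]
```

>>> {"name": "arm_command", "arguments": {"increments": [[[-0.3, -0.1, 2.0, 0], [-0.3, 0, 2.5, 0], [-0.4, -0.1, 2.2, 0], [0, 0, 1.4, 0], [0, 0, 0, 0], [0, 0, 0, 0], [0, 0, 0, 0]]]}}

```text
time: 7.62
tool_pos: [0.6623, -0.2178, 0.0702]
ee_rot: [-2.294, 2.146, -0.003]
ft_force: [-1.5, -0.1, -2.2]
finger_gap: 0.0238
```

```bash
python3 - <<'E'
from h import *
s=st();print(yaw(s));g=grab('wrist');cv2.imwrite('pics/w5c.png',cv2.resize(g['image'][130:290,120:330],None,fx=3.6,fy=3.6,interpolation=2))
for n,k in(('side',0),('scene',1)):
    g=grab(n);q=w2pix(g,s['tool_pos']).astype(int);print(n,q-[60,45]);cv2.imwrite('pics/%s5c.png'%n,cv2.resize(g['image'][q[1]-45:q[1]+45,q[0]-60:q[0]+60],None,fx=6,fy=6,interpolation=2))
E
```

```text
t 7.62 tcp [ 0.6623 -0.2178  0.0702] F [-1.5 -0.1 -2.2] gap 0.0238
-86.1764402259207
side [350 165]
scene [192 201]
```

View pics/w5c.png

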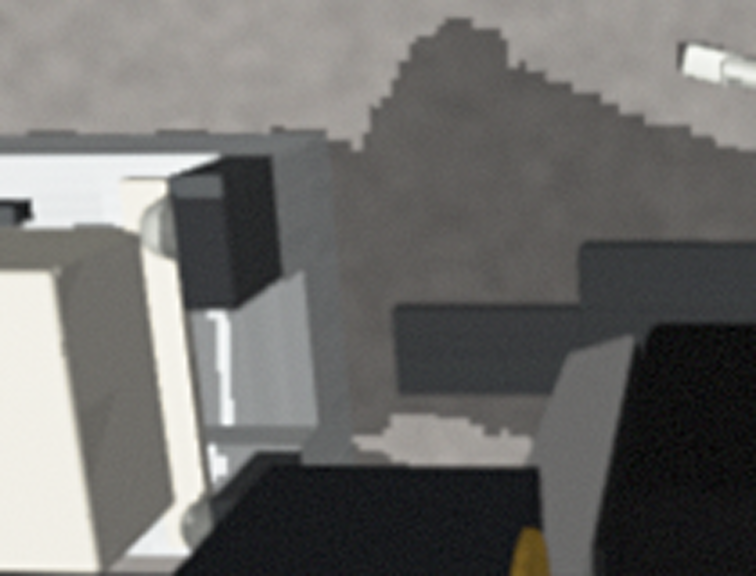

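View pics/side5c.png

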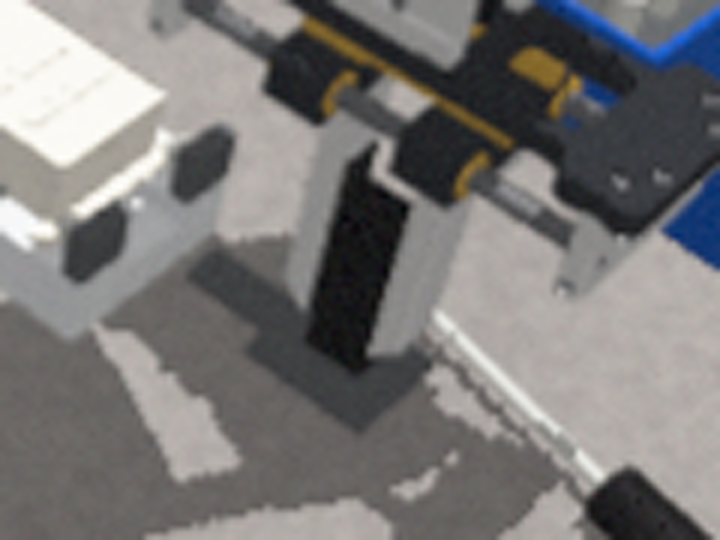

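View pics/scene5c.png

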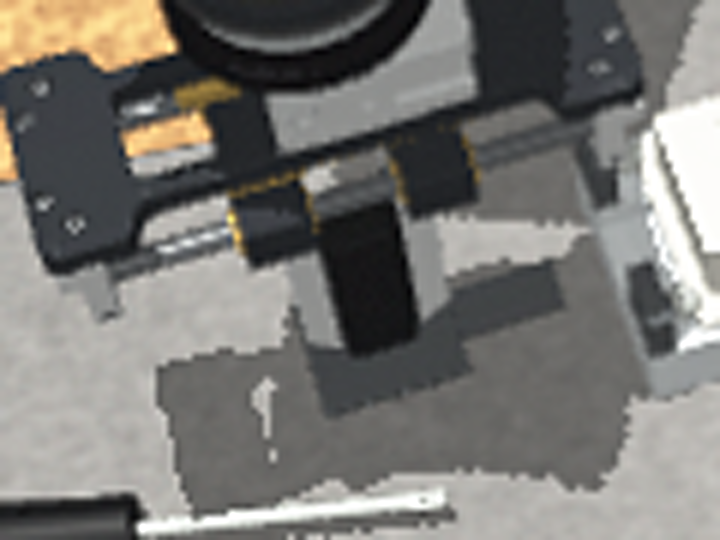

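>>> {"name": "arm_command", "arguments": {"increments": [[[0, 0, 0.2, 0], [-0.7, 0, 0, 0], [-0.7, 0, 0, 0], [-0.5, 0, 0, 0], [-0.5, 0, 0, 0], [0, 0, 0, 0], [0, 0, 0, 0]]]}}

```text
time: 8.35
tool_pos: [0.6602, -0.1928, 0.0666]
ee_rot: [-2.295, 2.145, -0.0]
ft_force: [0.3, 0.1, -1.6]
finger_gap: 0.0242
```

```bash
python3 - <<'E'
from h import *
s=st();g=grab('wrist');cv2.imwrite('pics/w6c.png',cv2.resize(g['image'][130:290,120:330],None,fx=3.6,fy=3.6,interpolation=2))
g=grab('side');q=w2pix(g,s['tool_pos']).astype(int);cv2.imwrite('pics/side6c.png',cv2.resize(g['image'][q[1]-45:q[1]+45,q[0]-60:q[0]+60],None,fx=6,fy=6,interpolation=2))
E
```

```text
t 8.35 tcp [ 0.6602 -0.1928  0.0666] F [ 0.3  0.1 -1.6] gap 0.0242
```

View pics/w6c.png

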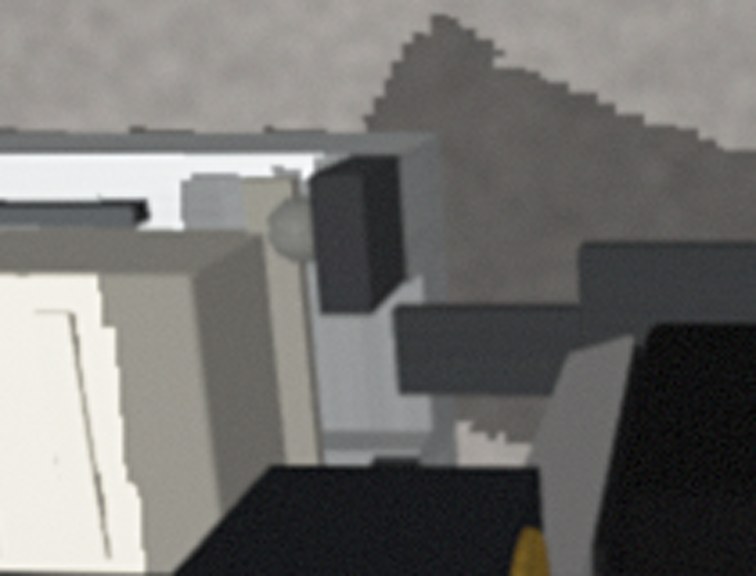

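View pics/side6c.png

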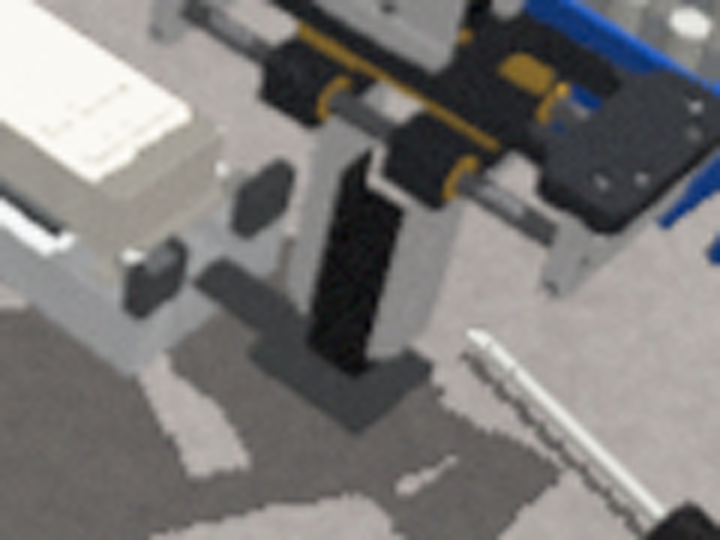

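>>> {"name": "arm_command", "arguments": {"increments": [[[-0.5, 0, 0, 0], [-0.5, 0, 0, 0], [-0.5, 0, 0, 0], [-0.5, 0, 0, 0], [-0.2, 0, 0, 0], [0, 0, 0, 0], [0, 0, 0, 0]]]}}

```text
time: 9.03
tool_pos: [0.6587, -0.1712, 0.0665]
ee_rot: [-2.295, 2.145, -0.0]
ft_force: [-0.2, -0.8, -2.1]
finger_gap: 0.0238
```

```bash
python3 - <<'E'
from h import *
s=st();g=grab('wrist');cv2.imwrite('pics/w7c.png',cv2.resize(g['image'][130:290,120:330],None,fx=3.6,fy=3.6,interpolation=2))
E
```

```text
t 9.03 tcp [ 0.6587 -0.1712  0.0665] F [-0.2 -0.8 -2.1] gap 0.0238
```

View pics/w7c.png

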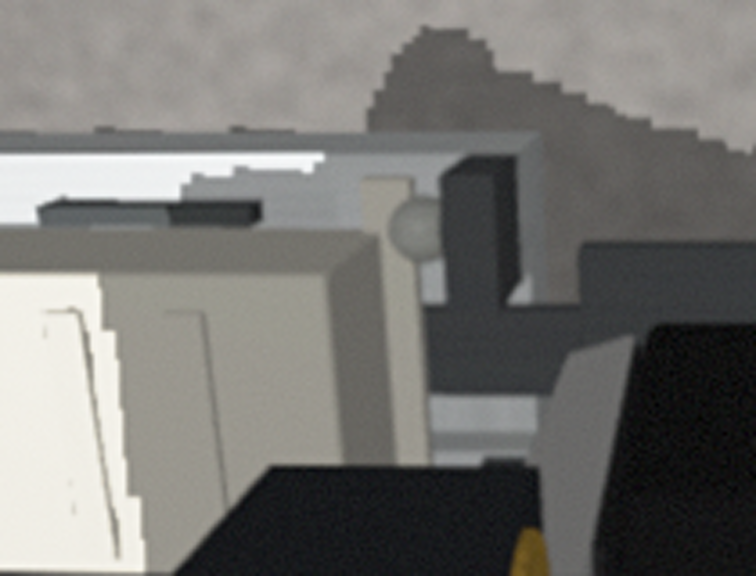

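>>> {"name": "arm_command", "arguments": {"increments": [[[0, 0, 0, 0], [0, 0, -0.4, 0], [0, 0, -0.3, 0], [0, 0, -0.3, 0], [0, 0, -0.2, 0], [0, 0, 0, 0], [0, 0, 0, 0]]], "squeeze": 60}}

```text
time: 9.67
tool_pos: [0.6589, -0.1715, 0.079]
ee_rot: [-2.294, 2.146, -0.002]
ft_force: [0.5, 0.2, -3.2]
finger_gap: 0.0239
```

```bash
python3 - <<'E'
from h import *
s=st();g=grab('wrist');cv2.imwrite('pics/w8c.png',cv2.resize(g['image'][130:290,120:330],None,fx=3.6,fy=3.6,interpolation=2))
g=grab('side');q=w2pix(g,s['tool_pos']).astype(int);cv2.imwrite('pics/side8c.png',cv2.resize(g['image'][q[1]-45:q[1]+45,q[0]-60:q[0]+60],None,fx=6,fy=6,interpolation=2))
E
```

```text
t 9.67 tcp [ 0.6589 -0.1715  0.079 ] F [ 0.5  0.2 -3.2] gap 0.0239
```

View pics/side8c.png

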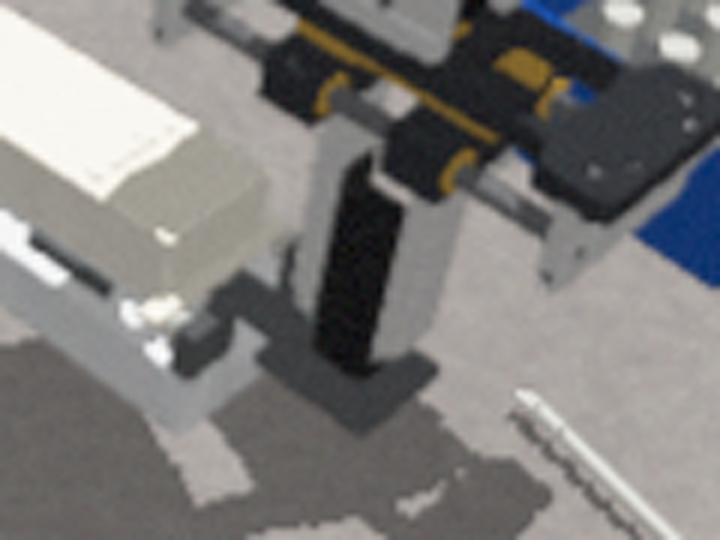

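>>> {"name": "arm_command", "arguments": {"increments": [[[0, 0, -0.3, 0], [0, 0, -0.3, 0], [0, 0, -0.2, 0], [0, 0, 0, 0], [0, 0, 0, 0], [0, 0, 0, 0]]]}}

```text
time: 10.27
tool_pos: [0.6586, -0.1714, 0.0864]
ee_rot: [2.295, -2.146, -0.0]
ft_force: [0.4, -0.1, -3.0]
finger_gap: 0.0241
```

```bash
python3 - <<'E'
from h import *
s=st()
g=grab('side');q=w2pix(g,s['tool_pos']).astype(int);cv2.imwrite('pics/side9c.png',cv2.resize(g['image'][q[1]-45:q[1]+45,q[0]-90:q[0]+40],None,fx=6,fy=6,interpolation=2))
E
```

```text
t 10.27 tcp [ 0.6586 -0.1714  0.0864] F [ 0.4 -0.1 -3. ] gap 0.0241
```

View pics/side9c.png

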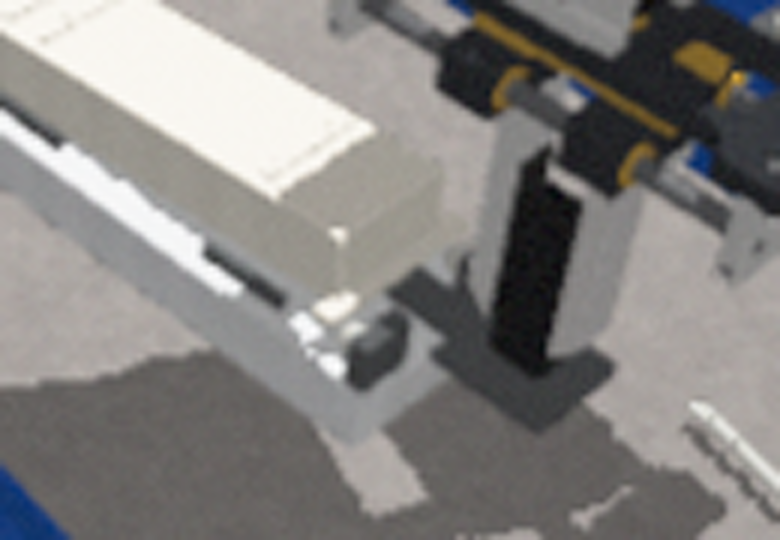

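>>> {"name": "arm_command", "arguments": {"increments": [[[0, 0, 0.4, 0], [0, 0, 0.6, 0], [0, 0, 0, 0], [0.7, 0, 0, 0], [1.0, 0, 0, 0], [1.5, 0, 0, 0], [1.8, 0, 0, 0], [0, 0, 0, 0], [0, 0, 0, 0]]]}}

```text
time: 11.07
tool_pos: [0.6618, -0.2231, 0.0764]
ee_rot: [-2.292, 2.148, -0.0]
ft_force: [0.7, -0.4, -2.4]
finger_gap: 0.0238
```

```bash
python3 - <<'E'
from h import *
s=st()
g=grab('side');q=w2pix(g,s['tool_pos']).astype(int);cv2.imwrite('pics/side10c.png',cv2.resize(g['image'][q[1]-45:q[1]+45,q[0]-90:q[0]+40],None,fx=6,fy=6,interpolation=2))
E
```

```text
t 11.07 tcp [ 0.6618 -0.2231  0.0764] F [ 0.7 -0.4 -2.4] gap 0.0238
```

View pics/side10c.png

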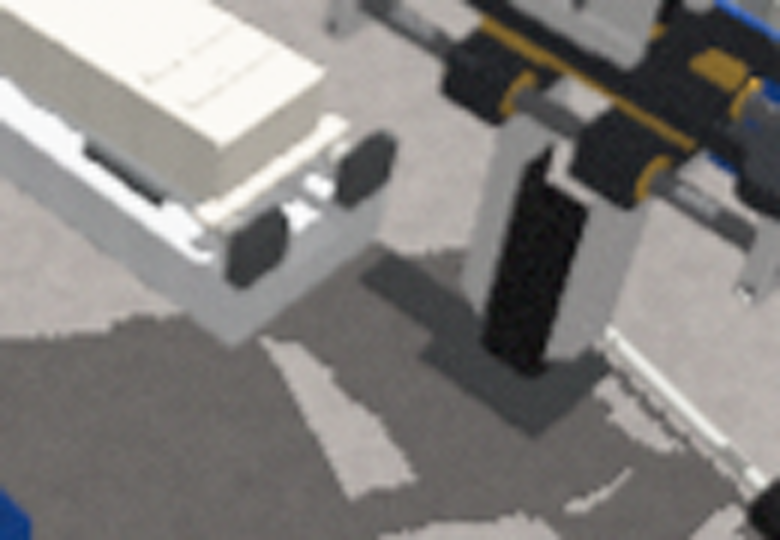

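```bash
python3 - <<'E'
from h import *
s=dict(st());s['tool_pos']=np.array(s['tool_pos'])+[0,0,.075]
plan(.498,-.315,.10,-70.5,s=s)
E
```

```text
t 11.12 tcp [ 0.6618 -0.2221  0.0764] F [-0.6 -0.5 -2.5] gap 0.0236
dist [-163.8  -92.9  -51.4] dyaw 15.73 rows 6
[[[1.4, 2.8, 0.9, -2.6], [1.2, 2.9, 0.8, -2.6], [1.1, 2.9, 0.9, -2.7], [1.0, 3.0, 0.8, -2.6], [0.8, 3.1, 0.9, -2.6], [0.68, 3.02, 0.84, -2.6]]]
```

>>> {"name": "arm_command", "arguments": {"increments": [[[0, 0, -2.5, 0], [0, 0, -2.5, 0], [0, 0, -2.5, 0], [1.4, 2.8, 0.9, -2.6], [1.2, 2.9, 0.8, -2.6], [1.1, 2.9, 0.9, -2.7], [1.0, 3.0, 0.8, -2.6], [0.8, 3.1, 0.9, -2.6], [0.7, 3.0, 0.8, -2.6], [0, 0, 0, 0]]]}}

```text
time: 11.95
tool_pos: [0.4945, -0.316, 0.0991]
ee_rot: [2.566, -1.811, -0.005]
ft_force: [-0.1, -0.3, -1.9]
finger_gap: 0.0237
```

>>> {"name": "arm_command", "arguments": {"increments": [[[0, 0, 0, 0], [0, 0, 1.5, 0], [0, 0, 1.5, 0], [0, 0, 1.0, 0], [0, 0, 0.6, 0], [0, 0, 0, 0], [0, 0, 0, 0]]]}}

```text
time: 12.53
tool_pos: [0.499, -0.3142, 0.0547]
ee_rot: [-2.566, 1.812, -0.0]
ft_force: [-0.7, -0.5, -1.7]
finger_gap: 0.0237
```

```bash
python3 - <<'E'
from h import *
s=st();print(yaw(s))
g=grab('side');q=w2pix(g,s['tool_pos']).astype(int);cv2.imwrite('pics/side11c.png',cv2.resize(g['image'][q[1]-45:q[1]+45,q[0]-60:q[0]+60],None,fx=6,fy=6,interpolation=2))
E
```

```text
t 12.53 tcp [ 0.499  -0.3142  0.0547] F [-0.7 -0.5 -1.7] gap 0.0237
-70.43776710421788
```

View pics/side11c.png

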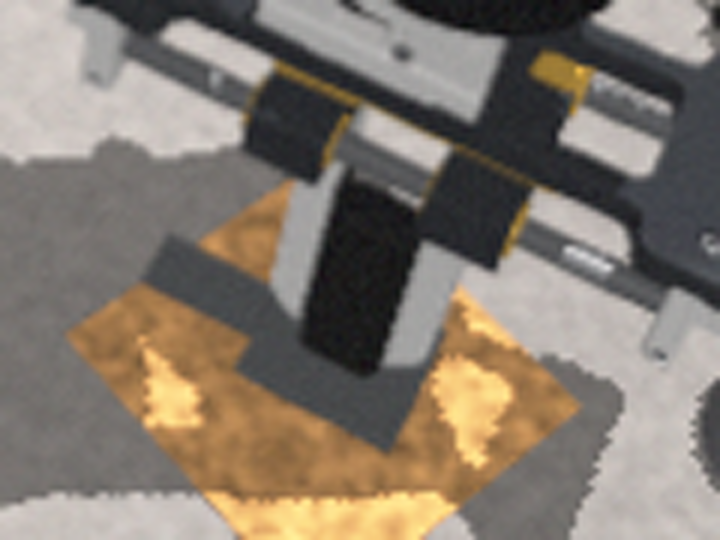

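Now I'll lower it the last 6 mm onto the pad and release.

>>> {"name": "arm_command", "arguments": {"increments": [[[0, 0, 0.3, 0], [0, 0, 0.2, 0], [0, 0, 0.1, 0], [0, 0, 0, 0], [0, 0, 0, 0], [0, 0, 0, 0]]]}}

```text
time: 13.08
tool_pos: [0.4986, -0.3144, 0.0485]
ee_rot: [-2.566, 1.812, -0.0]
ft_force: [0.8, -0.4, -3.0]
finger_gap: 0.0238
```

>>> {"name": "arm_command", "arguments": {"increments": [[[0, 0, 0, 0], [0, 0, 0, 0], [0, 0, 0, 0], [0, 0, 0, 0], [0, 0, 0, 0], [0, 0, 0, 0], [0, 0, 0, 0], [0, 0, 0, 0]]], "grip": 0.7}}

```text
time: 13.75
tool_pos: [0.4985, -0.3144, 0.0485]
ee_rot: [-2.566, 1.812, -0.0]
ft_force: [-0.7, 0.1, 0.1]
finger_gap: 0.0656
```

>>> {"name": "arm_command", "arguments": {"increments": [[[0, 0, -1.5, 0], [0, 0, -3, 0], [0, 0, -3.5, 0], [0, 0, -3.5, 0], [0, 0, -3.5, 0], [0, 0, -2, 0], [0, 0, 0, 0], [0, 0, 0, 0]]], "grip": 1.0}}

```text
time: 14.42
tool_pos: [0.4987, -0.3145, 0.2192]
ee_rot: [2.566, -1.812, 0.003]
ft_force: [-0.6, 0.7, -0.6]
finger_gap: 0.0939
```

```bash
python3 - <<'E'
from h import *
s=st();print(yaw(s))
grab('wrist','w12')
# view pose over magazine: cover centre
plan(.6475,-.0086,.21,3.84)
E
```

```text
t 14.42 tcp [ 0.4987 -0.3145  0.2192] F [-0.6  0.7 -0.6] gap 0.0939
-70.45871810369346
dist [149.2 305.6  -7.8] dyaw 74.3 rows 11
[[[-2.2, -2.2, 0.1, -6.8], [-1.9, -2.5, 0.0, -6.7], [-1.5, -2.6, 0.1, -6.8], [-1.3, -2.8, 0.1, -6.7], [-0.9, -3.0, 0.1, -6.8], [-0.6, -3.0, 0.0, -6.7], [-0.2, -3.1, 0.1, -6.8], [0.1, -3.1, 0.1, -6.7], [0.5, -3.0, 0.0, -6.8], [0.9, -3.0, 0.1, -6.7]]]
[[[1.23, -2.84, 0.08, -6.8]]]
```

View pics/w12.png

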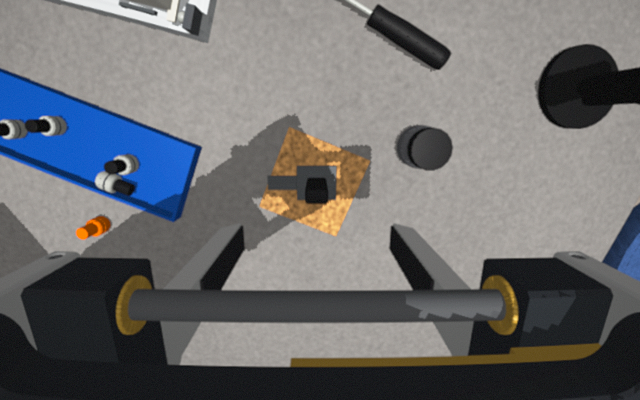

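The key is standing on the pad at (316,190). A spare in the tray has been shifted next to another one, near (110,178), which I'll look at later. Next is the cover.

>>> {"name": "arm_command", "arguments": {"increments": [[[-2.2, -2.2, 0, -6.8], [-1.9, -2.5, 0, -6.7], [-1.5, -2.6, 0, -6.8], [-1.3, -2.8, 0, -6.7], [-0.9, -3.0, 0, -6.8], [-0.6, -3.0, 0, -6.7], [-0.2, -3.1, 0, -6.8], [0.1, -3.1, 0, -6.7], [0.5, -3.0, 0, -6.8], [0.9, -3.0, 0, -6.7]]]}}

```text
time: 15.3
tool_pos: [0.6339, -0.0351, 0.2164]
ee_rot: [-3.141, 0.072, 0.005]
ft_force: [-0.1, -0.3, 1.2]
finger_gap: 0.094
```

>>> {"name": "arm_command", "arguments": {"increments": [[[1.2, -2.8, 0, -6.8], [0, 0, 0, 0], [0, 0, 0, 0], [0, 0, 0, 0]]]}}

```text
time: 15.63
tool_pos: [0.6469, -0.0096, 0.217]
ee_rot: [-3.14, -0.103, 0.004]
ft_force: [-0.8, 0.3, -0.8]
finger_gap: 0.0937
```

```bash
python3 - <<'E'
from h import *
s=st();print(yaw(s))
f=grab('wrist','w13')
def loc(p,y,l): c,sn=np.cos(y),np.sin(y);l=np.array(l)/1000;return [p[0]+c*l[0]-sn*l[1],p[1]+sn*l[0]+c*l[1],p[2]+l[2]]
m=[.6475,-.0086,0];my=np.radians(93.84)
for n,l in(('blk+x-y',(116,-42,30)),('blk+x+y',(116,42,30)),('blk-x-y',(-128,-42,30)),('cov-x-y',(-102,-28,77)),('cov-x+y',(-102,28,77)),('cov+x-y',(104,-28,63)),('cov+x+y',(104,28,63))): print(n,w2pix(f,loc(m,my,l)).round(1))
E
```

```text
t 15.63 tcp [ 0.6469 -0.0096  0.217 ] F [-0.8  0.3 -0.8] gap 0.0937
3.753777529225896
blk+x-y [355.8  80.9]
blk+x+y [279.2  81.1]
blk-x-y [350.3 282. ]
cov-x-y [342.9 282.7]
cov-x+y [292.7 282.7]
cov+x-y [345.7  88.8]
cov+x+y [289.5  88.9]
```

View pics/w13.png

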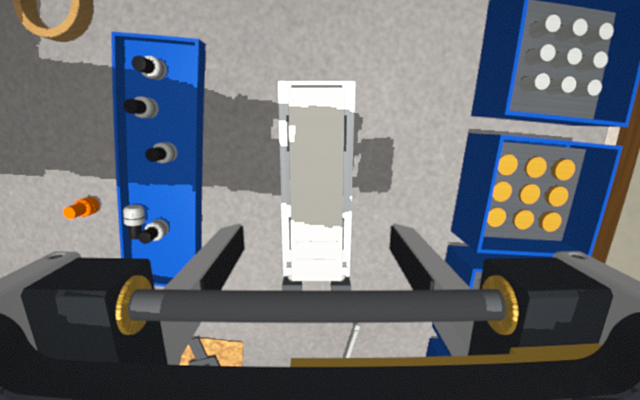

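>>> {"name": "arm_command", "arguments": {"increments": [[[0, 0, 3.5, 0], [0, 0, 3.5, 0], [0, 0, 3.5, 0], [0, 0, 2.5, 0], [0, 0, 1.5, 0], [0, 0, 0.8, 0], [0, 0, 0, 0], [0, 0, 0, 0], [0, 0, 0, 0]]]}}

```text
time: 16.43
tool_pos: [0.648, -0.0096, 0.067]
ee_rot: [3.14, 0.104, 0.003]
ft_force: [-0.4, -0.8, 0.1]
finger_gap: 0.094
```

>>> {"name": "arm_command", "arguments": {"increments": [[[0, 0, 0, 0], [0, 0, 0, 0], [0, 0, 0, 0], [0, 0, 0, 0], [0, 0, 0, 0], [0, 0, 0, 0], [0, 0, 0, 0], [0, 0, 0, 0], [0, 0, 0, 0], [0, 0, 0, 0]]], "grip": 0.3, "squeeze": 40}}

```text
time: 17.27
tool_pos: [0.6473, -0.0092, 0.0655]
ee_rot: [3.14, 0.105, -0.0]
ft_force: [-2.0, -1.0, 0.9]
finger_gap: 0.0557
```

```bash
python3 - <<'E'
from h import *
s=st();grab('wrist','w14')
g=grab('side');q=w2pix(g,s['tool_pos']).astype(int);cv2.imwrite('pics/side14c.png',cv2.resize(g['image'][q[1]-45:q[1]+55,q[0]-70:q[0]+60],None,fx=6,fy=6,interpolation=2))
E
```

```text
t 17.27 tcp [ 0.6473 -0.0092  0.0655] F [-2.  -1.   0.9] gap 0.0557
```

View pics/side14c.png

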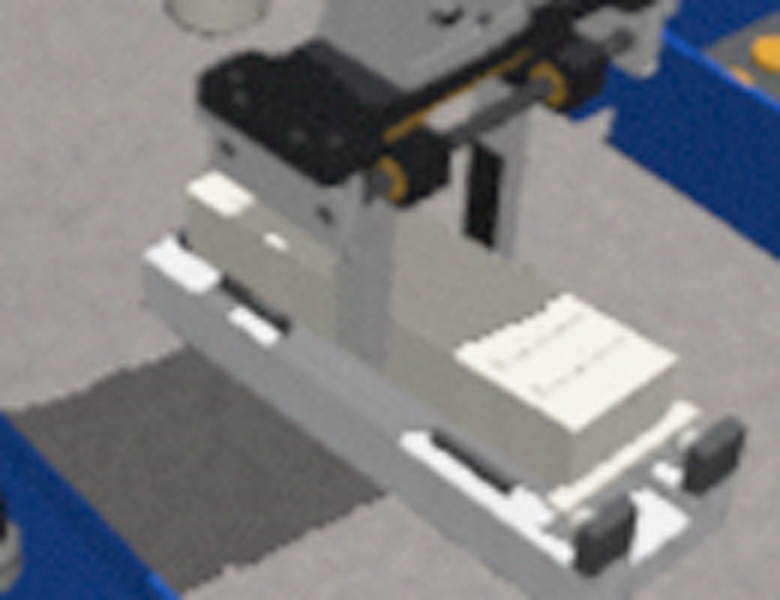

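>>> {"name": "arm_command", "arguments": {"increments": [[[0, 0, -0.5, 0], [0, 0, -1, 0], [0, 0, -1.5, 0], [0, 0, -2, 0], [0, 0, -2.5, 0], [0, 0, -2, 0], [0, 0, -1, 0], [0, 0, 0, 0], [0, 0, 0, 0]]]}}

```text
time: 18.12
tool_pos: [0.6473, -0.0091, 0.1702]
ee_rot: [-3.14, -0.105, -0.0]
ft_force: [-0.4, 0.0, -1.3]
finger_gap: 0.056
```

```bash
python3 - <<'E'
from h import *
s=st();grab('wrist','w15');grab('side','s15')
plan(.4625,.3152,.17,84.5)
E
```

```text
t 18.12 tcp [ 0.6473 -0.0091  0.1702] F [-0.4  0.  -1.3] gap 0.056
dist [-184.3  324.3    1.1] dyaw 80.66 rows 12
[[[-1.4, -2.8, 0.0, -6.7], [-1.0, -2.9, 0.0, -6.7], [-0.6, -3.1, 0.0, -6.8], [-0.3, -3.1, 0.0, -6.7], [0.0, -3.1, 0.0, -6.7], [0.4, -3.1, 0.0, -6.7], [0.8, -3.0, 0.0, -6.8], [1.1, -2.9, 0.0, -6.7], [1.5, -2.7, 0.0, -6.7], [1.8, -2.5, -0.1, -6.7]]]
[[[2.0, -2.4, 0.0, -6.7], [2.34, -2.05, 0.04, -6.8]]]
```

View pics/s15.png

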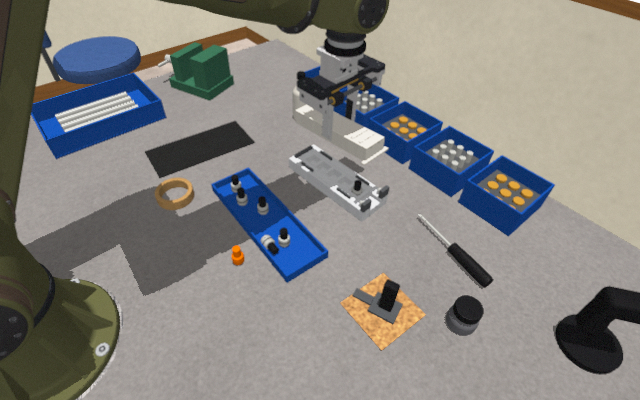

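View pics/w15.png

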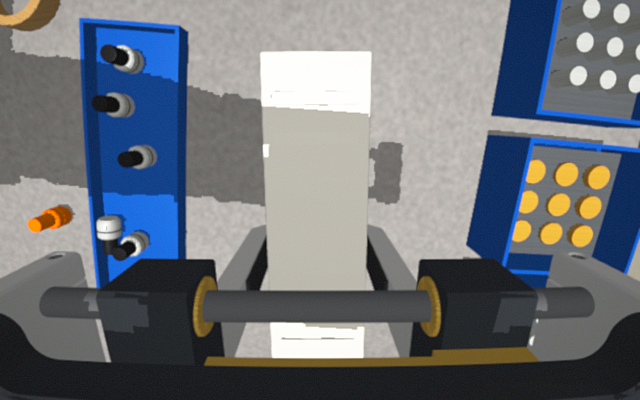

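>>> {"name": "arm_command", "arguments": {"increments": [[[-1.4, -2.8, 0, -6.7], [-1.0, -2.9, 0, -6.7], [-0.6, -3.1, 0, -6.8], [-0.3, -3.1, 0, -6.7], [0, -3.1, 0, -6.7], [0.4, -3.1, 0, -6.7], [0.8, -3.0, 0, -6.8], [1.1, -2.9, 0, -6.7], [1.5, -2.7, 0, -6.7], [1.8, -2.5, 0, -6.7]]]}}

```text
time: 19.05
tool_pos: [0.493, 0.2622, 0.1692]
ee_rot: [-2.551, -1.832, 0.003]
ft_force: [0.3, 0.4, -1.1]
finger_gap: 0.0558
```

>>> {"name": "arm_command", "arguments": {"increments": [[[2.0, -2.4, 0, -6.7], [2.3, -2.1, 0, -6.8], [0, 0, 0, 0], [0, 0, 0, 0], [0, 0, 0, 0]]]}}

```text
time: 19.47
tool_pos: [0.4624, 0.3144, 0.1696]
ee_rot: [-2.326, -2.112, 0.002]
ft_force: [-0.1, -0.2, -0.7]
finger_gap: 0.0559
```

```bash
python3 - <<'E'
from h import *
s=st();print(yaw(s));grab('wrist','w16')
for n in('side','scene'):
    g=grab(n);q=w2pix(g,s['tool_pos']-np.array([0,0,.07])).astype(int);a,b=max(q[1]-60,0),max(q[0]-65,0);print(n,b,a);cv2.imwrite('pics/%s16c.png'%n,cv2.resize(g['image'][a:a+110,b:b+130],None,fx=5,fy=5,interpolation=2))
E
```

```text
t 19.47 tcp [0.4624 0.3144 0.1696] F [-0.1 -0.2 -0.7] gap 0.0559
84.46484617421042
side 127 54
scene 398 48
```

View pics/side16c.png

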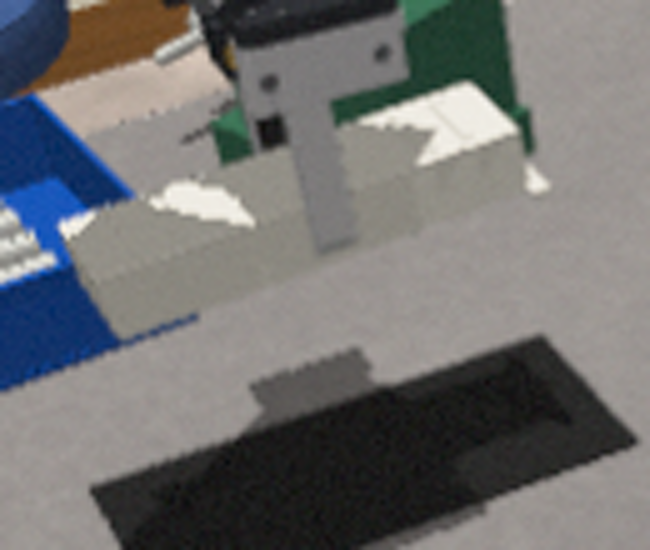

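View pics/scene16c.png

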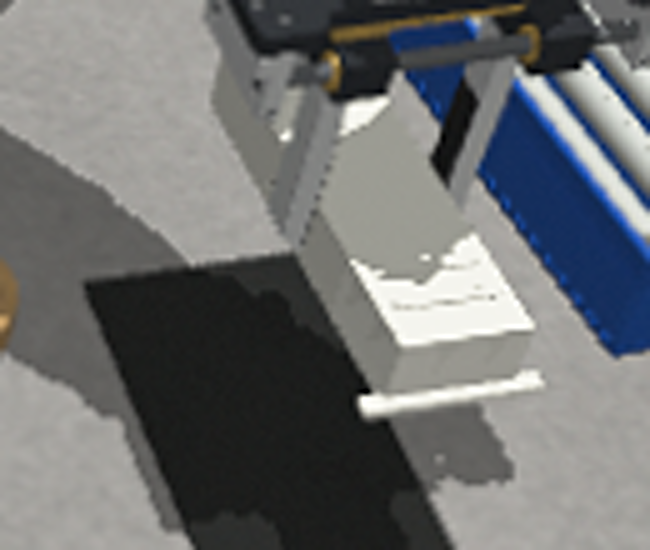

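View pics/w16.png

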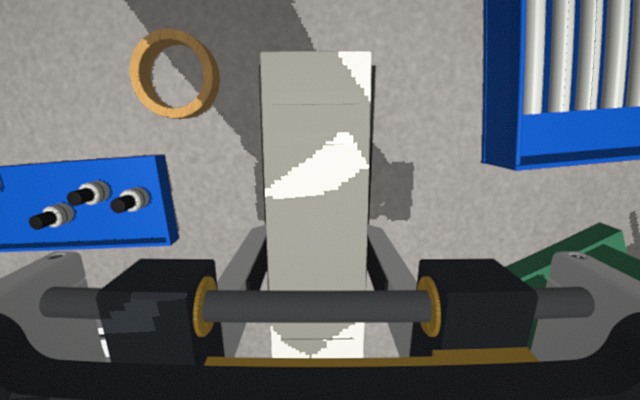

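>>> {"name": "arm_command", "arguments": {"increments": [[[0, 0, 2, 0], [0, 0, 3, 0], [0, 0, 3, 0], [0, 0, 2.5, 0], [0, 0, 1.5, 0], [0, 0, 0.5, 0], [0, 0, 0, 0], [0, 0, 0, 0]]]}}

```text
time: 20.28
tool_pos: [0.4631, 0.3147, 0.0463]
ee_rot: [2.326, 2.112, 0.001]
ft_force: [0.9, 0.6, -1.3]
finger_gap: 0.0562
```

>>> {"name": "arm_command", "arguments": {"increments": [[[0, 0, 0.3, 0], [0, 0, 0.3, 0], [0, 0, 0.3, 0], [0, 0, 0, 0], [0, 0, 0, 0]]]}}

```text
time: 20.7
tool_pos: [0.4629, 0.3149, 0.0369]
ee_rot: [2.325, 2.113, 0.002]
ft_force: [2.0, -0.5, 2.7]
finger_gap: 0.0562
```

```bash
python3 - <<'E'
from h import *
s=st()
for n in('side','scene'):
    g=grab(n);q=w2pix(g,s['tool_pos']).astype(int);a,b=max(q[1]-60,0),max(q[0]-65,0);print(n,b,a);cv2.imwrite('pics/%s17c.png'%n,cv2.resize(g['image'][a:a+110,b:b+130],None,fx=5,fy=5,interpolation=2))
E
```

```text
t 20.7 tcp [0.4629 0.3149 0.0369] F [ 2.  -0.5  2.7] gap 0.0562
side 132 75
scene 391 68
```

View pics/side17c.png

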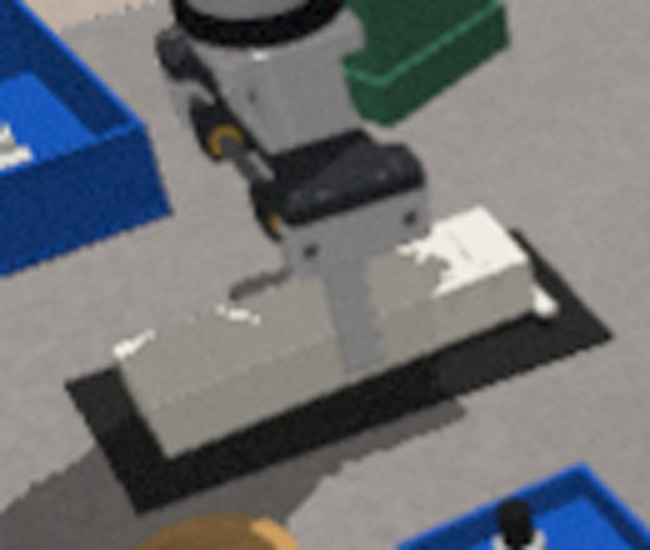

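View pics/scene17c.png

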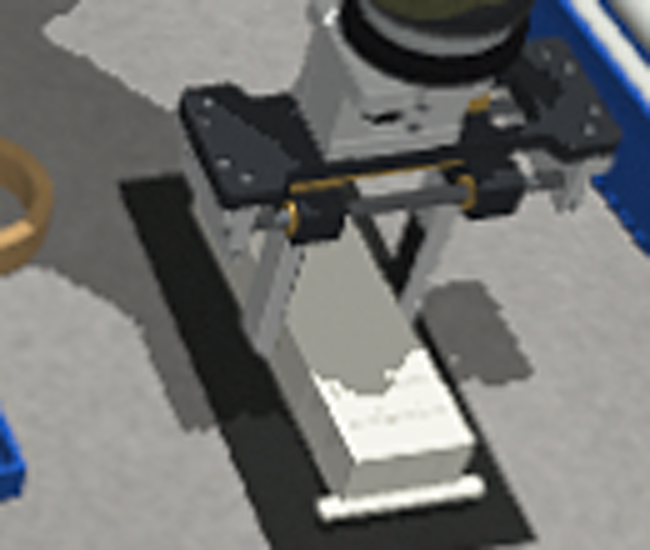

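>>> {"name": "arm_command", "arguments": {"increments": [[[0, 0, 0.2, 0], [0, 0, 0.2, 0], [0, 0, 0.1, 0], [0, 0, 0, 0], [0, 0, 0, 0], [0, 0, 0, 0]]]}}

```text
time: 21.3
tool_pos: [0.4629, 0.3149, 0.0321]
ee_rot: [2.325, 2.113, 0.002]
ft_force: [1.6, -1.8, 10.9]
finger_gap: 0.0557
```

>>> {"name": "arm_command", "arguments": {"increments": [[[0, 0, 0, 0], [0, 0, 0, 0], [0, 0, 0, 0], [0, 0, 0, 0], [0, 0, 0, 0], [0, 0, 0, 0], [0, 0, 0, 0]]], "grip": 0.9}}

```text
time: 21.88
tool_pos: [0.4624, 0.3148, 0.0313]
ee_rot: [-2.325, -2.113, 0.0]
ft_force: [-0.2, -0.1, 0.3]
finger_gap: 0.0847
```

>>> {"name": "arm_command", "arguments": {"increments": [[[0, 0, -1.5, 0], [0, 0, -3, 0], [0, 0, -3.5, 0], [0, 0, -3.5, 0], [0, 0, -3.5, 0], [0, 0, -3.5, 0], [0, 0, 0, 0], [0, 0, 0, 0]]]}}

```text
time: 22.55
tool_pos: [0.463, 0.3151, 0.2182]
ee_rot: [2.324, 2.113, 0.006]
ft_force: [1.5, -0.8, -0.4]
finger_gap: 0.0845
```

```bash
python3 - <<'E'
from h import *
s=st();print(yaw(s));grab('wrist','w18');g=grab('scene')
cv2.imwrite('pics/scene18c.png',cv2.resize(g['image'][85:195,400:530],None,fx=6,fy=5.45,interpolation=2))
# next: view over tray/magazine with tool yaw 3.84 at e.g. TCP over magazine centre
plan(.56,.05,.24,3.84)
E
```

```text
t 22.55 tcp [0.463  0.3151 0.2182] F [ 1.5 -0.8 -0.4] gap 0.0845
84.5420708769727
dist [  97.9 -264.6   24.6] dyaw -80.7 rows 12
[[[-2.1, 1.0, -0.2, 6.7], [-2.0, 1.3, -0.2, 6.7], [-1.8, 1.5, -0.2, 6.8], [-1.7, 1.7, -0.2, 6.7], [-1.4, 1.8, -0.2, 6.7], [-1.2, 2.0, -0.2, 6.7], [-0.9, 2.2, -0.2, 6.8], [-0.7, 2.2, -0.2, 6.7], [-0.5, 2.4, -0.2, 6.7], [-0.1, 2.3, -0.2, 6.7]]]
[[[0.1, 2.4, -0.2, 6.8], [0.4, 2.27, -0.25, 6.7]]]
```

View pics/w18.png

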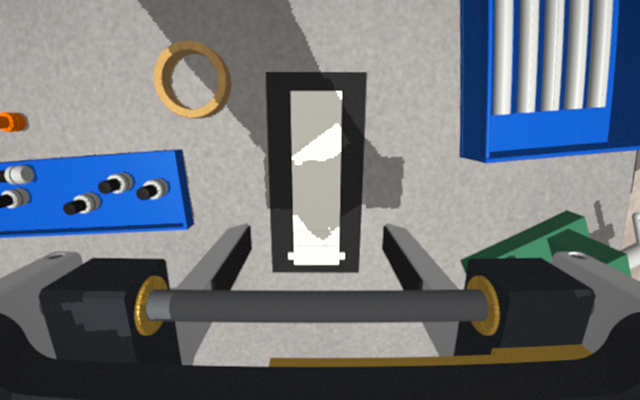

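View pics/scene18c.png

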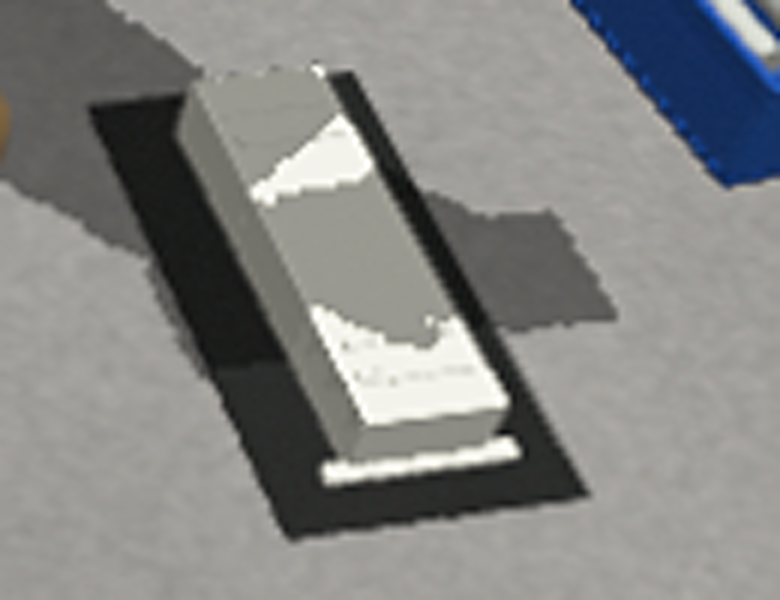

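```bash
python3 - <<'E'
from h import *
f=grab('wrist')
M=np.array([pix2w(f,u,v,.003)[:2] for u,v in[(266,72),(366,72),(357,271),(273,271)]]);print('mat',M.round(4),M.mean(0).round(4))
C=np.array([pix2w(f,u,v,.036)[:2] for u,v in[(291,91),(342,91)]]);L=np.array([pix2w(f,u,v,.007)[:2] for u,v in[(289,264),(344,264)]])
print('cov +x end',C.mean(0).round(4),'lip outer',L.mean(0).round(4))
ax=(C.mean(0)-L.mean(0));n=ax/np.linalg.norm(ax);print(np.linalg.norm(ax),'origin',(C.mean(0)-n*.103).round(4),'yaw',np.degrees(np.arctan2(ax[1],ax[0])))
E
```

```text
mat [[0.3256 0.2675]
 [0.3369 0.3842]
 [0.5906 0.3573]
 [0.5797 0.2426]] [0.4582 0.3129]
cov +x end [0.3562 0.3241] lip outer [0.5728 0.3032]
0.21759015543461793 origin [0.4588 0.3142] yaw 174.49625057449566
```

>>> {"name": "arm_command", "arguments": {"increments": [[[-2.1, 1.0, -0.2, 6.7], [-2.0, 1.3, -0.2, 6.7], [-1.8, 1.5, -0.2, 6.8], [-1.7, 1.7, -0.2, 6.7], [-1.4, 1.8, -0.2, 6.7], [-1.2, 2.0, -0.2, 6.7], [-0.9, 2.2, -0.2, 6.8], [-0.7, 2.2, -0.2, 6.7], [-0.5, 2.4, -0.2, 6.7], [-0.1, 2.3, -0.2, 6.7]]]}}

```text
time: 23.53
tool_pos: [0.544, 0.0931, 0.2351]
ee_rot: [-3.107, -0.465, 0.004]
ft_force: [-0.3, 0.2, -0.9]
finger_gap: 0.0847
```

>>> {"name": "arm_command", "arguments": {"increments": [[[0.1, 2.4, -0.2, 6.8], [0.4, 2.3, -0.2, 6.7], [0, 0, 0, 0], [0, 0, 0, 0], [0, 0, 0, 0]]]}}

```text
time: 23.95
tool_pos: [0.5599, 0.0503, 0.2394]
ee_rot: [-3.14, -0.109, 0.003]
ft_force: [-0.6, 0.4, 0.9]
finger_gap: 0.0845
```

```bash
python3 - <<'E'
from h import *
s=st();print(yaw(s));g=grab('wrist','w19')
E
```

```text
t 23.95 tcp [0.5599 0.0503 0.2394] F [-0.6  0.4  0.9] gap 0.0845
3.9597095376534757
```

View pics/w19.png

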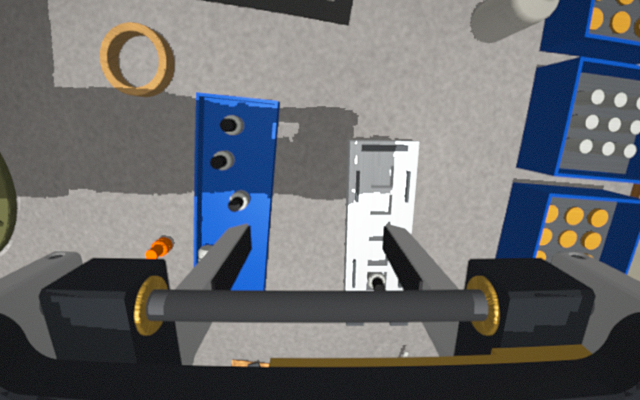

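```bash
python3 - <<'E'
from h import *
plan(.6475,-.03,.217,3.84)
E
```

```text
dist [ 87.6 -80.6 -22.7] dyaw -0.14 rows 4
[[[2.0, 2.2, 0.6, 0.0], [2.1, 2.1, 0.5, 0.1], [2.0, 2.2, 0.6, 0.0], [2.09, 2.14, 0.55, 0.0]]]
```

>>> {"name": "arm_command", "arguments": {"increments": [[[2.0, 2.2, 0.6, 0], [2.1, 2.1, 0.5, 0.1], [2.0, 2.2, 0.6, 0], [2.1, 2.1, 0.5, 0], [0, 0, 0, 0], [0, 0, 0, 0], [0, 0, 0, 0], [0, 0, 0, 0]]]}}

```text
time: 24.67
tool_pos: [0.6474, -0.0292, 0.2189]
ee_rot: [-3.14, -0.105, -0.001]
ft_force: [-0.5, -1.0, 0.1]
finger_gap: 0.0845
```

```bash
python3 - <<'E'
from h import *
s=st();print(yaw(s));g=grab('wrist','w20');cv2.imwrite('pics/w20c.png',cv2.resize(g['image'][50:260,230:420],None,fx=4,fy=2.8,interpolation=2))
def loc(p,y,l): c,sn=np.cos(y),np.sin(y);l=np.array(l)/1000;return [p[0]+c*l[0]-sn*l[1],p[1]+sn*l[0]+c*l[1],p[2]+l[2]]
m=[.6475,-.0086,0];my=np.radians(93.84)
for i in range(5): print(i+1,w2pix(g,loc(m,my,(-72+36*i,0,30))).round(1))
for n,l in(('blk+x-y',(116,-42,30)),('blk+x+y',(116,42,30))): print(n,w2pix(g,loc(m,my,l)).round(1))
E
```

```text
t 24.67 tcp [ 0.6474 -0.0292  0.2189] F [-0.5 -1.   0.1] gap 0.0845
3.8426835971230444
1 [317.8 226.1]
2 [317.8 197.7]
3 [317.8 167.9]
4 [317.9 136.7]
5 [317.9 104. ]
blk+x-y [356.4  62.3]
blk+x+y [279.4  62.4]
```

View pics/w20c.png

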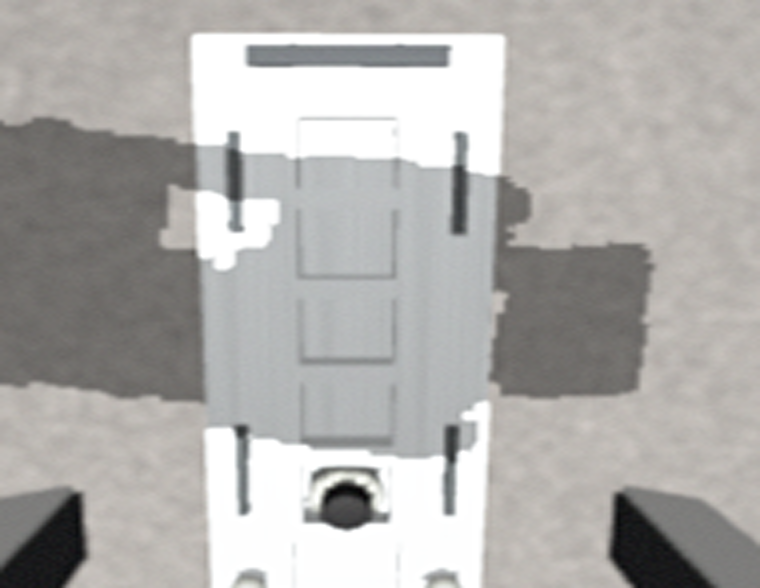

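View pics/w20.png

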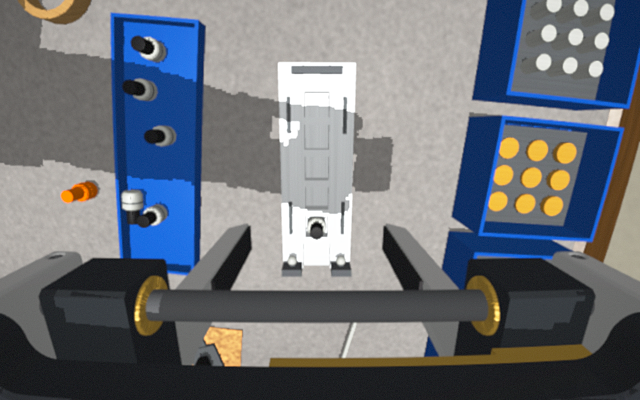

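Pockets 2–5 are empty; pocket 1 holds a plunger at (317,230). In the tray, four spares are standing at (150,47), (140,90), (160,135) and (150,215), and one has toppled at (133,205). The orange decoy at (78,192) is outside the tray. Now a closer view of the spares.

```bash
python3 - <<'E'
from h import *
plan(.448,.05,.217,3.84)
E
```

```text
dist [-199.5   79.4   -2.1] dyaw 0.0 rows 7
[[[-2.8, -1.3, 0.0, 0.0], [-2.7, -1.3, 0.1, 0.0], [-2.8, -1.4, 0.0, 0.0], [-2.8, -1.3, 0.0, 0.0], [-2.7, -1.3, 0.0, 0.0], [-2.8, -1.3, 0.1, 0.0], [-2.77, -1.35, 0.0, 0.0]]]
```

>>> {"name": "arm_command", "arguments": {"increments": [[[-2.8, -1.3, 0, 0], [-2.7, -1.3, 0, 0], [-2.8, -1.4, 0, 0], [-2.8, -1.3, 0, 0], [-2.7, -1.3, 0.1, 0], [-2.8, -1.3, 0.1, 0], [-2.8, -1.4, 0, 0], [0, 0, 0, 0], [0, 0, 0, 0], [0, 0, 0, 0]]], "grip": 0.45}}

```text
time: 25.55
tool_pos: [0.4485, 0.0499, 0.2171]
ee_rot: [3.14, 0.104, 0.003]
ft_force: [-0.4, 0.4, 0.2]
finger_gap: 0.0423
```

```bash
python3 - <<'E'
from h import *
s=st();print(yaw(s));g=grab('wrist','w21');cv2.imwrite('pics/w21c.png',cv2.resize(g['image'][50:290,220:420],None,fx=3.5,fy=2.5,interpolation=2))
E
```

```text
t 25.55 tcp [0.4485 0.0499 0.2171] F [-0.4  0.4  0.2] gap 0.0423
3.79012864141001
```

View pics/w21c.png

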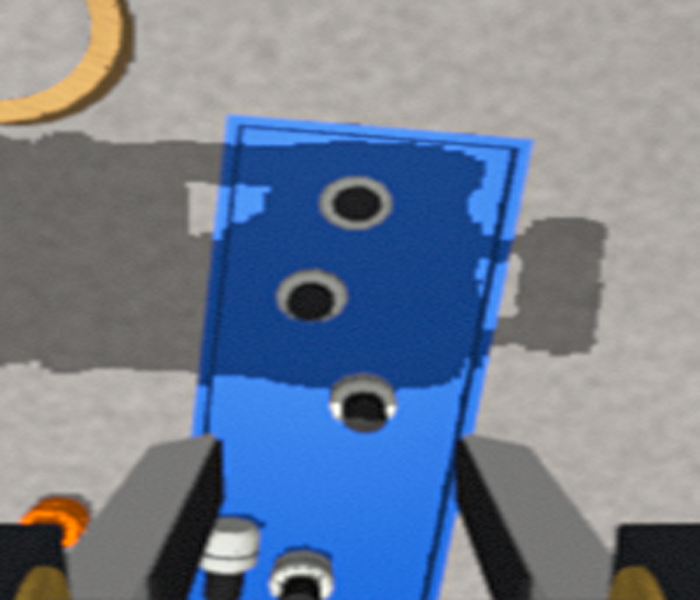

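```bash
cat >> h.py <<'E'
def cc(c,off,kx,ky): return off[0]+(c[0]+.5)/kx-.5, off[1]+(c[1]+.5)/ky-.5
E
python3 - <<'E'
from h import *
g=grab('wrist')
for n,c in(('S5',(357,203)),('S4',(311,299)),('S3',(363,411)),('S1',(300,592))): print(n,pix2w(g,*cc(c,(220,50),3.5,2.5),.046).round(4))
for n,c in(('S5b',(357,203)),('S4b',(311,297)),('S3b',(363,404))): print(n,pix2w(g,*cc(c,(220,50),3.5,2.5),.026).round(4))
g=cv2.imread('pics/w20.png')
E
```

```text
S5 [0.4501 0.1133 0.046 ]
S4 [0.4384 0.0706 0.046 ]
S3 [0.4586 0.0198 0.046 ]
S1 [ 0.443  -0.0749  0.046 ]
S5b [0.4505 0.1129 0.026 ]
S4b [0.438  0.0686 0.026 ]
S3b [0.4592 0.0173 0.026 ]
```

```bash
python3 - <<'E'
from h import *
plan(.4587,.0187,.10,3.84)
E
```

```text
dist [   9.9  -30.8 -116.6] dyaw 0.1 rows 4
[[[0.2, 0.8, 2.9, 0.0], [0.2, 0.8, 2.9, -0.1], [0.2, 0.8, 2.9, 0.0], [0.18, 0.74, 2.96, 0.0]]]
```

>>> {"name": "arm_command", "arguments": {"increments": [[[0.2, 0.8, 2.9, 0], [0.2, 0.8, 2.9, -0.1], [0.2, 0.8, 2.9, 0], [0.2, 0.7, 3.0, 0], [0, 0, 0, 0], [0, 0, 0, 0], [0, 0, 0, 0]]]}}

```text
time: 26.23
tool_pos: [0.4591, 0.0193, 0.1008]
ee_rot: [3.14, 0.105, 0.002]
ft_force: [0.5, 0.7, 0.1]
finger_gap: 0.0425
```

```bash
python3 - <<'E'
from h import *
s=st();g=grab('wrist','w22');p=s['tool_pos'];cv2.imwrite('pics/w22c.png',cv2.resize(g['image'][150:350,220:420],None,fx=3,fy=3,interpolation=2))
q=w2pix(g,[p[0],p[1],.046]);print('tcp->',q,(q-[220,150])*3)
E
```

```text
t 26.23 tcp [0.4591 0.0193 0.1008] F [0.5 0.7 0.1] gap 0.0425
tcp-> [316.73112123 220.3940417 ] [290.19336369 211.18212511]
```

View pics/w22c.png

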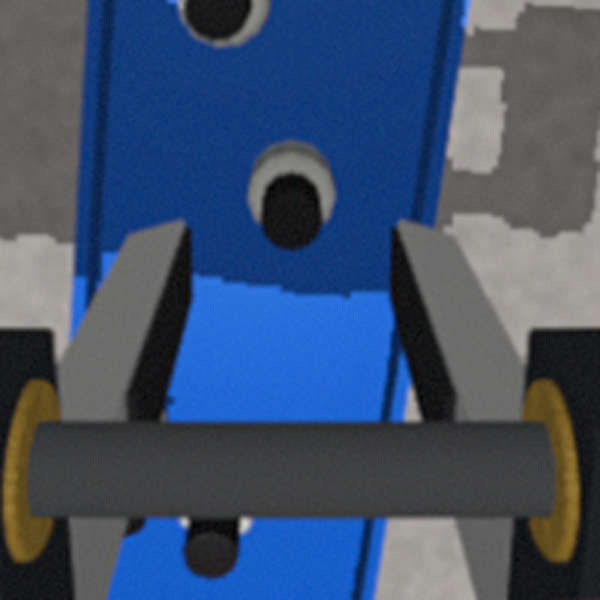

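>>> {"name": "arm_command", "arguments": {"increments": [[[0, 0.15, 1.5, 0], [0, 0, 1.5, 0], [0, 0, 1.2, 0], [0, 0, 0.8, 0], [0, 0, 0, 0], [0, 0, 0, 0], [0, 0, 0, 0]]]}}

```text
time: 26.87
tool_pos: [0.459, 0.0179, 0.0505]
ee_rot: [3.14, 0.106, 0.003]
ft_force: [-0.2, -0.4, -0.6]
finger_gap: 0.0425
```

>>> {"name": "arm_command", "arguments": {"increments": [[[0, 0, 0, 0], [0, 0, 0, 0], [0, 0, 0, 0], [0, 0, 0, 0], [0, 0, 0, 0], [0, 0, 0, 0], [0, 0, 0, 0], [0, 0, 0, 0]]], "grip": 0.0, "squeeze": 25}}

```text
time: 27.53
tool_pos: [0.4584, 0.0177, 0.0495]
ee_rot: [3.14, 0.105, 0.0]
ft_force: [-1.3, -0.7, 2.2]
finger_gap: 0.0153
```

>>> {"name": "arm_command", "arguments": {"increments": [[[0, 0, -0.7, 0], [0, 0, -1.5, 0], [0, 0, -2.5, 0], [0, 0, -3, 0], [0, 0, -1.5, 0], [0, 0, 0, 0], [0, 0, 0, 0], [0, 0, 0, 0]]]}}

```text
time: 28.2
tool_pos: [0.4578, 0.0178, 0.1406]
ee_rot: [-3.14, -0.105, 0.002]
ft_force: [-0.4, 0.2, -0.7]
finger_gap: 0.0154
```

```bash
python3 - <<'E'
from h import *
s=st();g=grab('wrist','w23');p=s['tool_pos'];cv2.imwrite('pics/w23c.png',cv2.resize(g['image'][150:350,220:420],None,fx=3,fy=3,interpolation=2))
for z in(-.047,-.025,-.005): print(z,(w2pix(g,[p[0],p[1],p[2]+z])-[220,150])*3)
g=grab('side');q=w2pix(g,s['tool_pos']).astype(int);cv2.imwrite('pics/side23c.png',cv2.resize(g['image'][q[1]-35:q[1]+45,q[0]-50:q[0]+50],None,fx=6,fy=6,interpolation=2))
E
```

```text
t 28.2 tcp [0.4578 0.0178 0.1406] F [-0.4  0.2 -0.7] gap 0.0154
-0.047 [290.83610302 221.24324282]
-0.025 [290.86033598 253.82904139]
-0.005 [290.88727596 290.30499001]
```

View pics/w23c.png

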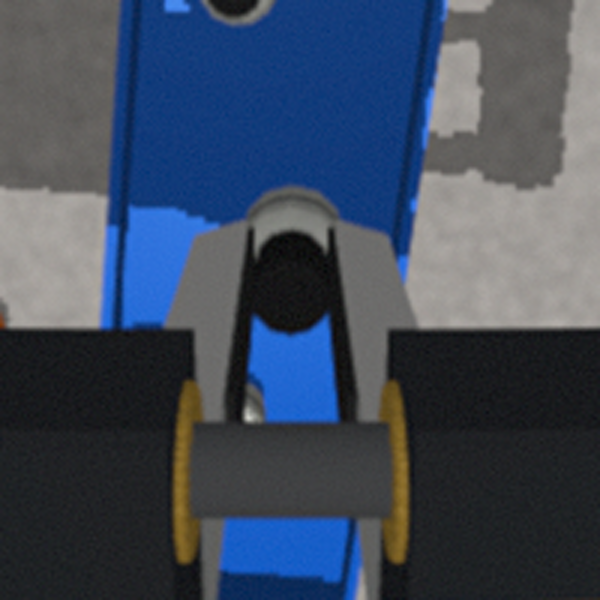

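View pics/side23c.png

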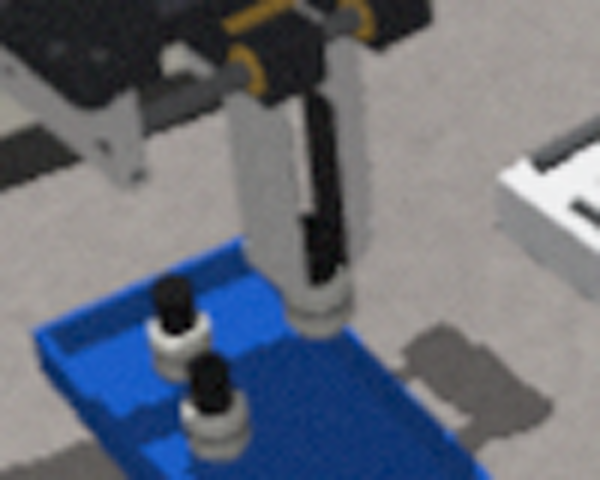

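```bash
python3 - <<'E'
from h import *
plan(.6417,.0632,.10,3.84)
E
```

```text
dist [183.9  45.4 -40.3] dyaw 0.0 rows 6
[[[3.1, -0.6, 0.7, 0.0], [3.1, -0.5, 0.6, 0.0], [3.1, -0.6, 0.7, 0.0], [3.1, -0.5, 0.7, 0.0], [3.2, -0.6, 0.6, 0.0], [3.07, -0.5, 0.69, 0.0]]]
```

>>> {"name": "arm_command", "arguments": {"increments": [[[3.1, -0.6, 0, 0], [3.1, -0.5, 0.6, 0], [3.1, -0.6, 0.8, 0], [3.1, -0.5, 0.8, 0], [3.2, -0.6, 0.8, 0], [3.1, -0.5, 1.0, 0], [0, 0, 0, 0], [0, 0, 0, 0], [0, 0, 0, 0], [0, 0, 0, 0]]]}}

```text
time: 29.13
tool_pos: [0.6421, 0.063, 0.1018]
ee_rot: [3.14, 0.105, -0.0]
ft_force: [0.7, 0.2, -0.4]
finger_gap: 0.0156
```

```bash
python3 - <<'E'
from h import *
s=st();g=grab('wrist','w24');p=s['tool_pos'];cv2.imwrite('pics/w24c.png',cv2.resize(g['image'][130:300,230:400],None,fx=4,fy=3.5,interpolation=2))
def loc(l): c,sn=np.cos(my),np.sin(my);l=np.array(l)/1000;return [m[0]+c*l[0]-sn*l[1],m[1]+sn*l[0]+c*l[1],l[2]]
m=[.6465,-.0087];my=np.radians(93.84)
for l in[(72-14,-14),(72-14,14),(72+14,14),(72+14,-14)]: print(l,((w2pix(g,loc(l+(30,)))-[230,130])*[4,3.5]).round(0))
print(((w2pix(g,[p[0],p[1],p[2]-.0035])-[230,130])*[4,3.5]).round(0))
E
```

```text
t 29.13 tcp [0.6421 0.063  0.1018] F [ 0.7  0.2 -0.4] gap 0.0156
(58, -14) [414. 350.]
(58, 14) [277. 350.]
(86, 14) [275. 234.]
(86, -14) [416. 233.]
[348. 412.]
```

View pics/w24c.png

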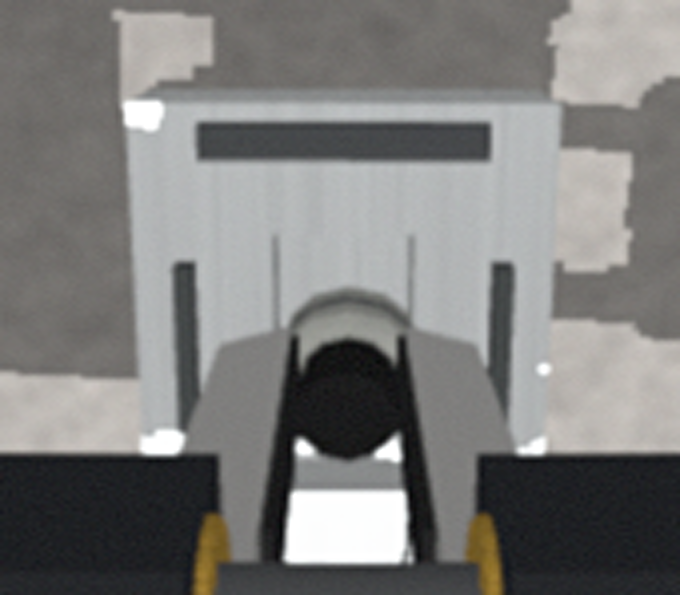

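>>> {"name": "arm_command", "arguments": {"increments": [[[-0.05, 0, 1.0, 0], [0, 0, 1.0, 0], [0, 0, 0.7, 0], [0, 0, 0.6, 0], [0, 0, 0.5, 0], [0, 0, 0.4, 0], [0, 0, 0.2, 0], [0, 0, 0, 0], [0, 0, 0, 0]]]}}

```text
time: 29.93
tool_pos: [0.6423, 0.0632, 0.0576]
ee_rot: [-3.14, -0.105, -0.001]
ft_force: [0.0, -0.9, 0.3]
finger_gap: 0.0152
```

```bash
python3 - <<'E'
from h import *
s=st()
for n in('side','scene'):
    g=grab(n);q=w2pix(g,s['tool_pos']).astype(int);cv2.imwrite('pics/%s25c.png'%n,cv2.resize(g['image'][q[1]-35:q[1]+45,q[0]-50:q[0]+50],None,fx=6,fy=6,interpolation=2))
E
```

```text
t 29.93 tcp [0.6423 0.0632 0.0576] F [ 0.  -0.9  0.3] gap 0.0152
```

View pics/side25c.png

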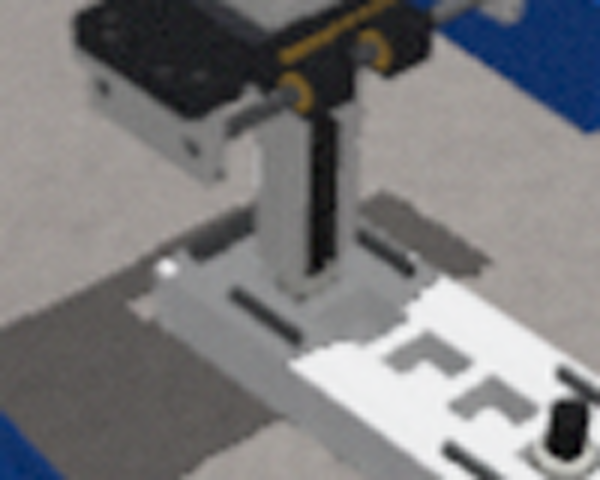

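>>> {"name": "arm_command", "arguments": {"increments": [[[0, 0, 0, 0], [0, 0, 0, 0], [0, 0, 0, 0], [0, 0, 0, 0], [0, 0, 0, 0], [0, 0, 0, 0]]], "grip": 0.28}}

```text
time: 30.53
tool_pos: [0.6422, 0.0632, 0.0574]
ee_rot: [-3.14, -0.105, -0.0]
ft_force: [-0.4, -0.0, 0.9]
finger_gap: 0.0263
```

>>> {"name": "arm_command", "arguments": {"increments": [[[0, 0, -1, 0], [0, 0, -2, 0], [0, 0, -3, 0], [0, 0, -3, 0], [0, 0, -2, 0], [0, 0, 0, 0], [0, 0, 0, 0], [0, 0, 0, 0]]]}}

```text
time: 31.2
tool_pos: [0.6418, 0.0631, 0.1669]
ee_rot: [3.14, 0.105, -0.002]
ft_force: [-0.0, 0.4, -0.1]
finger_gap: 0.0264
```

```bash
python3 - <<'E'
from h import *
s=st();g=grab('wrist','w26');cv2.imwrite('pics/w26c.png',cv2.resize(g['image'][100:300,230:400],None,fx=4,fy=3,interpolation=2))
plan(.438,.0695,.11,3.84)
E
```

```text
t 31.2 tcp [0.6418 0.0631 0.1669] F [-0.   0.4 -0.1] gap 0.0264
dist [-203.7    6.4  -56.3] dyaw 0.0 rows 7
[[[-2.9, -0.3, 0.8, 0.0], [-2.9, -0.3, 0.8, 0.0], [-2.9, -0.3, 0.8, 0.0], [-2.9, -0.2, 0.8, 0.0], [-2.9, -0.3, 0.9, 0.0], [-2.9, -0.3, 0.8, 0.0], [-2.87, -0.3, 0.77, 0.0]]]
```

View pics/w26c.png

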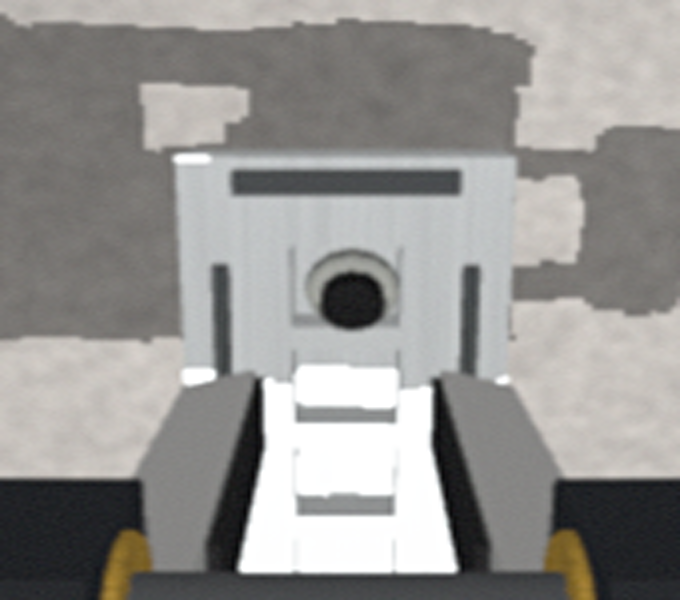

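>>> {"name": "arm_command", "arguments": {"increments": [[[-2.9, -0.3, 0, 0], [-2.9, -0.3, 0.8, 0], [-2.9, -0.3, 0.8, 0], [-2.9, -0.2, 1.0, 0], [-2.9, -0.3, 1.0, 0], [-2.9, -0.3, 1.0, 0], [-2.9, -0.3, 1.0, 0], [0, 0, 0, 0], [0, 0, 0, 0], [0, 0, 0, 0]]], "grip": 0.45}}

```text
time: 32.08
tool_pos: [0.4389, 0.0695, 0.1115]
ee_rot: [-3.14, -0.105, -0.001]
ft_force: [0.5, -0.0, -1.1]
finger_gap: 0.0424
```

```bash
cat > look.py <<'E'
from h import *
import sys
n=sys.argv[1]
s=st();print('yaw',yaw(s).round(2));g=grab('wrist');p=s['tool_pos'];cv2.imwrite('pics/%s.png'%n,cv2.resize(g['image'][130:330,220:420],None,fx=3,fy=3,interpolation=2))
print('tcp at stem top',((w2pix(g,[p[0],p[1],.046])-[220,130])*3).round(1),'px/mm',(3*np.linalg.norm(w2pix(g,[p[0]+.01,p[1],.046])-w2pix(g,[p[0],p[1],.046]))/10).round(2))
E
python3 look.py w27c
```

```text
t 32.08 tcp [0.4389 0.0695 0.1115] F [ 0.5 -0.  -1.1] gap 0.0424
yaw 3.84
tcp at stem top [290.4 258.3] px/mm 3.81
```

View pics/w27c.png

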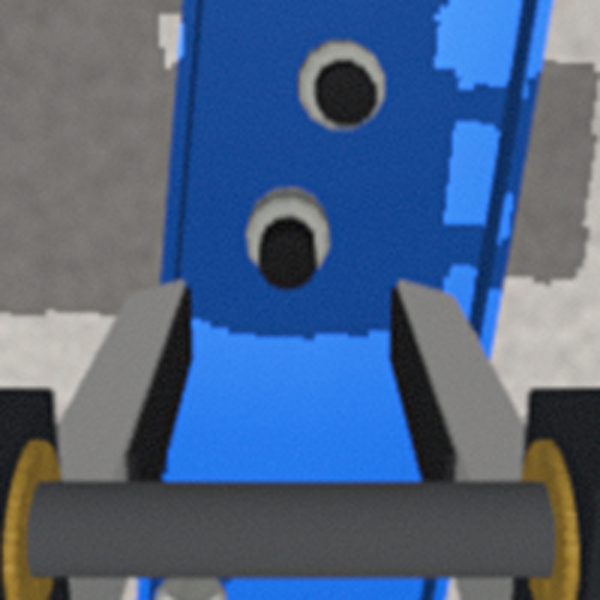

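>>> {"name": "arm_command", "arguments": {"increments": [[[-0.1, 0.05, 1.5, 0], [0, 0, 2.0, 0], [0, 0, 1.5, 0], [0, 0, 0.7, 0], [0, 0, 0.5, 0], [0, 0, 0, 0], [0, 0, 0, 0]]]}}

```text
time: 32.72
tool_pos: [0.4379, 0.069, 0.0499]
ee_rot: [-3.14, -0.105, -0.001]
ft_force: [0.5, -0.0, 0.0]
finger_gap: 0.0422
```

>>> {"name": "arm_command", "arguments": {"increments": [[[0, 0, 0, 0], [0, 0, 0, 0], [0, 0, 0, 0], [0, 0, 0, 0], [0, 0, 0, 0], [0, 0, 0, 0], [0, 0, 0, 0], [0, 0, 0, 0]]], "grip": 0.0}}

```text
time: 33.38
tool_pos: [0.4375, 0.069, 0.0496]
ee_rot: [-3.14, -0.105, -0.001]
ft_force: [0.3, 0.1, 4.1]
finger_gap: 0.0155
```

>>> {"name": "arm_command", "arguments": {"increments": [[[0, 0, -0.7, 0], [0, 0, -1.5, 0], [0, 0, -2.5, 0], [0, 0, -3, 0], [0, 0, -1.5, 0], [0, 0, 0, 0], [0, 0, 0, 0], [0, 0, 0, 0]]]}}

```text
time: 34.05
tool_pos: [0.4368, 0.0689, 0.1406]
ee_rot: [3.14, 0.105, -0.002]
ft_force: [0.5, 0.9, -2.0]
finger_gap: 0.0153
```

```bash
python3 look.py w28c; python3 - <<'E'
from h import *
import math
a=math.radians(93.84)
for i in range(2,6):
    x=-.072+.036*(i-1); print(i,round(.6458+x*math.cos(a),4),round(-.0086+x*math.sin(a),4))
g=grab('side');q=w2pix(g,bot.observe()['tool_pos']).astype(int);cv2.imwrite('pics/side28c.png',cv2.resize(g['image'][q[1]-35:q[1]+45,q[0]-50:q[0]+50],None,fx=6,fy=6,interpolation=2))
x=.036;plan(.6458+x*math.cos(a),-.0086+x*math.sin(a),.14,3.84)
E
```

```text
t 34.05 tcp [0.4368 0.0689 0.1406] F [ 0.5  0.9 -2. ] gap 0.0153
yaw 3.84
tcp at stem top [290.8 228.9] px/mm 3.4
2 0.6482 -0.0445
3 0.6458 -0.0086
4 0.6434 0.0273
5 0.641 0.0632
dist [206.6 -41.6  -0.3] dyaw 0.0 rows 7
[[[2.9, 0.8, 0.0, 0.0], [2.9, 0.8, 0.0, 0.0], [2.9, 0.8, 0.0, 0.0], [2.9, 0.8, 0.0, 0.0], [2.9, 0.8, 0.0, 0.0], [2.9, 0.7, 0.0, 0.0], [2.94, 0.83, -0.01, 0.0]]]
```

View pics/w28c.png

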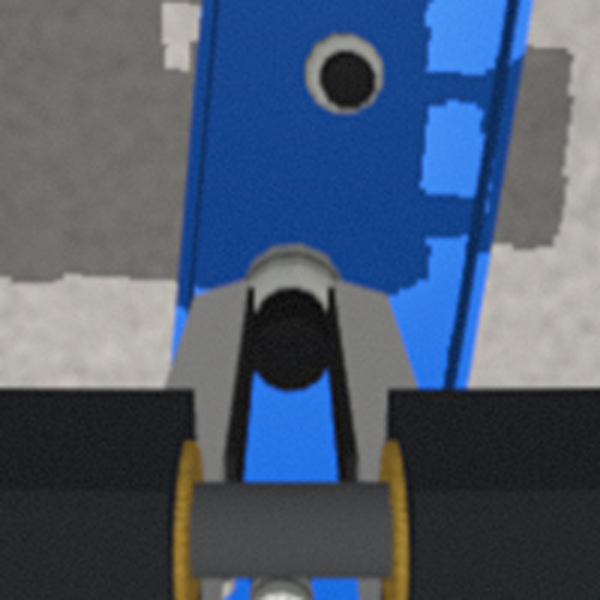

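View pics/side28c.png

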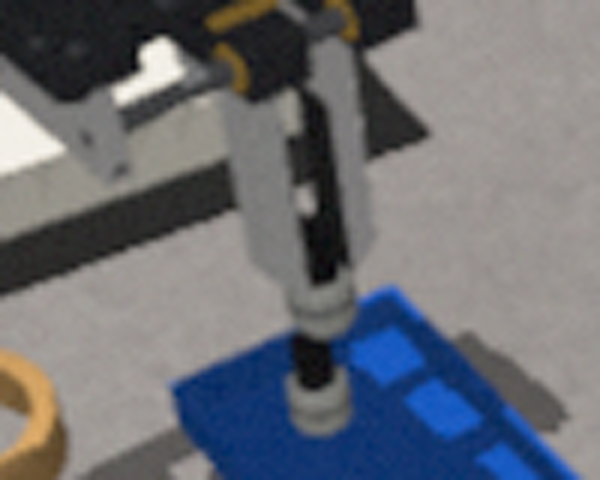

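Held straight and at the same offset as the first one. Moving to pocket 4 at (0.6434, 0.0273).

>>> {"name": "arm_command", "arguments": {"increments": [[[2.9, 0.8, 0, 0], [2.9, 0.8, 0, 0], [2.9, 0.8, 0.5, 0], [2.9, 0.8, 0.8, 0], [2.9, 0.8, 0.9, 0], [2.9, 0.7, 0.9, 0], [2.9, 0.8, 0.9, 0], [0, 0, 0, 0], [0, 0, 0, 0], [0, 0, 0, 0]]]}}

```text
time: 34.98
tool_pos: [0.6428, 0.0278, 0.1005]
ee_rot: [-3.14, -0.105, 0.003]
ft_force: [0.8, 0.4, -1.8]
finger_gap: 0.0154
```

```bash
python3 look.py w29c
```

```text
t 34.98 tcp [0.6428 0.0278 0.1005] F [ 0.8  0.4 -1.8] gap 0.0154
yaw 3.84
tcp at stem top [290.9 271.5] px/mm 4.0
```

View pics/w29c.png

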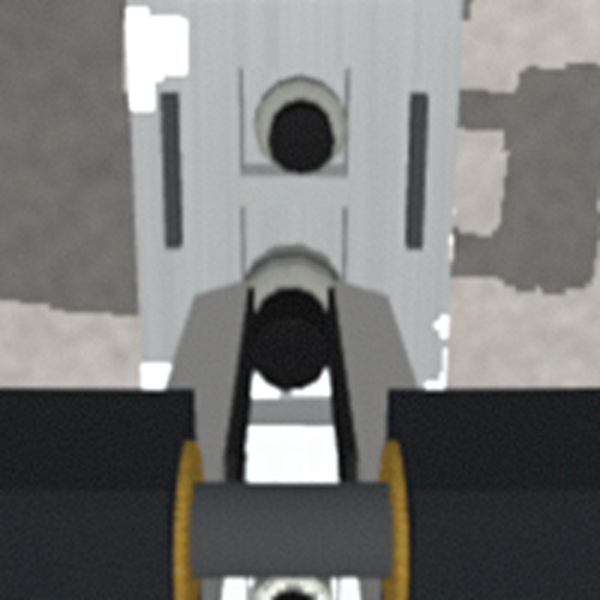

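>>> {"name": "arm_command", "arguments": {"increments": [[[0.03, 0.05, 1.0, 0], [0, 0, 1.0, 0], [0, 0, 0.7, 0], [0, 0, 0.6, 0], [0, 0, 0.5, 0], [0, 0, 0.3, 0], [0, 0, 0.2, 0], [0, 0, 0, 0], [0, 0, 0, 0]]]}}

```text
time: 35.78
tool_pos: [0.644, 0.0272, 0.0586]
ee_rot: [-3.14, -0.105, -0.0]
ft_force: [-0.7, 0.3, -0.6]
finger_gap: 0.015
```

```bash
python3 - <<'E'
from h import *
s=st()
g=grab('side');q=w2pix(g,s['tool_pos']).astype(int);cv2.imwrite('pics/side30c.png',cv2.resize(g['image'][q[1]-35:q[1]+45,q[0]-50:q[0]+50],None,fx=6,fy=6,interpolation=2))
E
```

```text
t 35.78 tcp [0.644  0.0272 0.0586] F [-0.7  0.3 -0.6] gap 0.015
```

View pics/side30c.png

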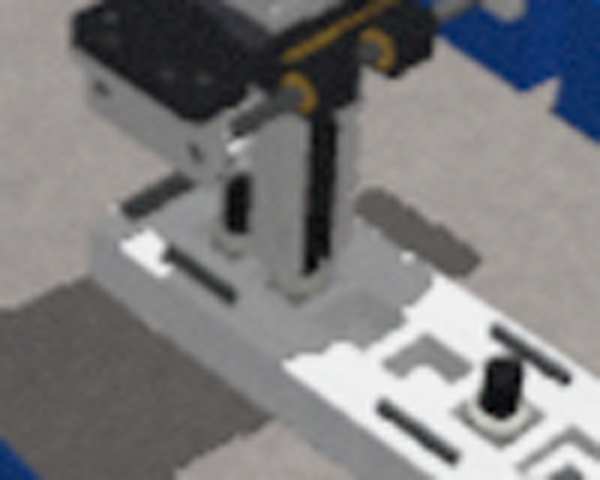

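>>> {"name": "arm_command", "arguments": {"increments": [[[0, 0, 0.1, 0], [0, 0, 0, 0], [0, 0, 0, 0], [0, 0, 0, 0], [0, 0, 0, 0], [0, 0, 0, 0], [0, 0, 0, 0]]], "grip": 0.28}}

```text
time: 36.42
tool_pos: [0.6439, 0.0272, 0.0575]
ee_rot: [-3.14, -0.105, -0.0]
ft_force: [-0.4, -0.0, -0.1]
finger_gap: 0.0264
```

>>> {"name": "arm_command", "arguments": {"increments": [[[0, 0, -1, 0], [0, 0, -2, 0], [0, 0, -3, 0], [0, 0, -3, 0], [0, 0, -2, 0], [0, 0, 0, 0], [0, 0, 0, 0], [0, 0, 0, 0]]]}}

```text
time: 37.08
tool_pos: [0.6436, 0.0272, 0.1669]
ee_rot: [-3.14, -0.105, 0.002]
ft_force: [-0.2, -0.4, 1.0]
finger_gap: 0.026
```

```bash
python3 look.py w31c; python3 - <<'E'
from h import *
plan(.4495,.113,.11,3.84)
E
```

```text
t 37.08 tcp [0.6436 0.0272 0.1669] F [-0.2 -0.4  1. ] gap 0.026
yaw 3.84
tcp at stem top [290.6 207.2] px/mm 3.1
dist [-193.9   85.8  -56.3] dyaw 0.0 rows 7
[[[-2.7, -1.4, 0.8, 0.0], [-2.7, -1.4, 0.8, 0.0], [-2.6, -1.4, 0.8, 0.0], [-2.7, -1.4, 0.8, 0.0], [-2.7, -1.4, 0.9, 0.0], [-2.7, -1.4, 0.8, 0.0], [-2.66, -1.46, 0.77, 0.0]]]
```

View pics/w31c.png

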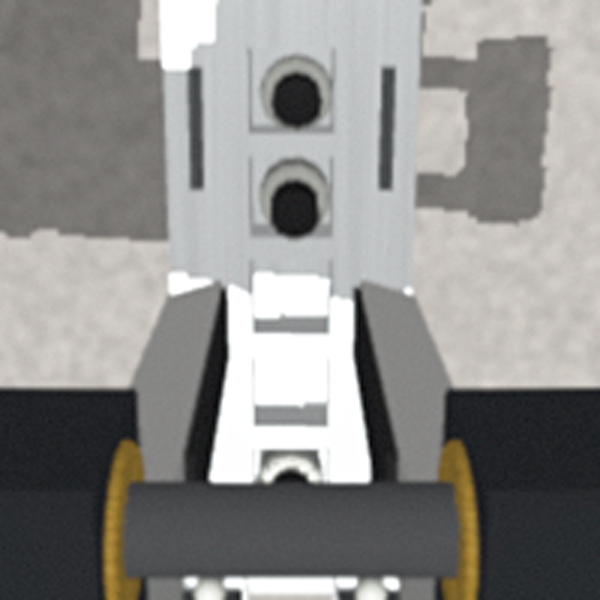

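Pockets 4 and 5 are filled. Next is the spare at (0.4495, 0.113).

>>> {"name": "arm_command", "arguments": {"increments": [[[-2.7, -1.4, 0, 0], [-2.7, -1.4, 0.8, 0], [-2.6, -1.4, 0.8, 0], [-2.7, -1.4, 1.0, 0], [-2.7, -1.4, 1.0, 0], [-2.7, -1.4, 1.0, 0], [-2.7, -1.5, 1.0, 0], [0, 0, 0, 0], [0, 0, 0, 0], [0, 0, 0, 0]]], "grip": 0.45}}

```text
time: 37.97
tool_pos: [0.4502, 0.1133, 0.1114]
ee_rot: [3.14, 0.106, 0.0]
ft_force: [1.0, 0.7, 0.5]
finger_gap: 0.0424
```

```bash
python3 look.py w32c
```

```text
t 37.97 tcp [0.4502 0.1133 0.1114] F [1.  0.7 0.5] gap 0.0424
yaw 3.85
tcp at stem top [290.5 258.4] px/mm 3.81
```

View pics/w32c.png

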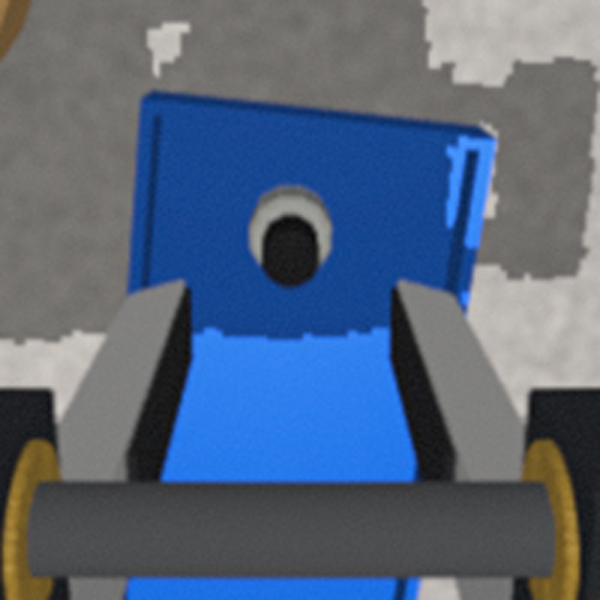

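>>> {"name": "arm_command", "arguments": {"increments": [[[0, 0, 1.5, 0], [0, 0, 2.0, 0], [0, 0, 1.5, 0], [0, 0, 0.7, 0], [0, 0, 0.5, 0], [0, 0, 0, 0], [0, 0, 0, 0]]]}}

```text
time: 38.6
tool_pos: [0.4502, 0.1133, 0.0499]
ee_rot: [-3.14, -0.105, -0.001]
ft_force: [1.1, 0.1, 0.0]
finger_gap: 0.0425
```

>>> {"name": "arm_command", "arguments": {"increments": [[[0, 0, 0, 0], [0, 0, 0, 0], [0, 0, 0, 0], [0, 0, 0, 0], [0, 0, 0, 0], [0, 0, 0, 0], [0, 0, 0, 0], [0, 0, 0, 0]]], "grip": 0.0}}

```text
time: 39.27
tool_pos: [0.4499, 0.1134, 0.0497]
ee_rot: [-3.14, -0.105, -0.001]
ft_force: [-0.8, 0.4, 4.2]
finger_gap: 0.0151
```

>>> {"name": "arm_command", "arguments": {"increments": [[[0, 0, -0.7, 0], [0, 0, -1.5, 0], [0, 0, -2.5, 0], [0, 0, -3, 0], [0, 0, -1.5, 0], [0, 0, 0, 0], [0, 0, 0, 0], [0, 0, 0, 0]]]}}

```text
time: 39.93
tool_pos: [0.4492, 0.1133, 0.1405]
ee_rot: [3.14, 0.105, -0.002]
ft_force: [0.2, 0.4, -1.8]
finger_gap: 0.0153
```

```bash
python3 look.py w33c; python3 - <<'E'
from h import *
plan(.6458,-.0086,.14,3.84)
E
```

```text
t 39.93 tcp [0.4492 0.1133 0.1405] F [ 0.2  0.4 -1.8] gap 0.0153
yaw 3.84
tcp at stem top [290.8 228.8] px/mm 3.4
dist [ 196.7 -121.9   -0.3] dyaw -0.0 rows 7
[[[2.7, 1.9, 0.0, 0.0], [2.7, 2.0, 0.0, 0.0], [2.7, 1.9, 0.0, 0.0], [2.6, 1.9, 0.0, 0.0], [2.7, 1.9, 0.0, 0.0], [2.7, 2.0, 0.0, 0.0], [2.71, 1.88, -0.01, 0.0]]]
```

View pics/w33c.png

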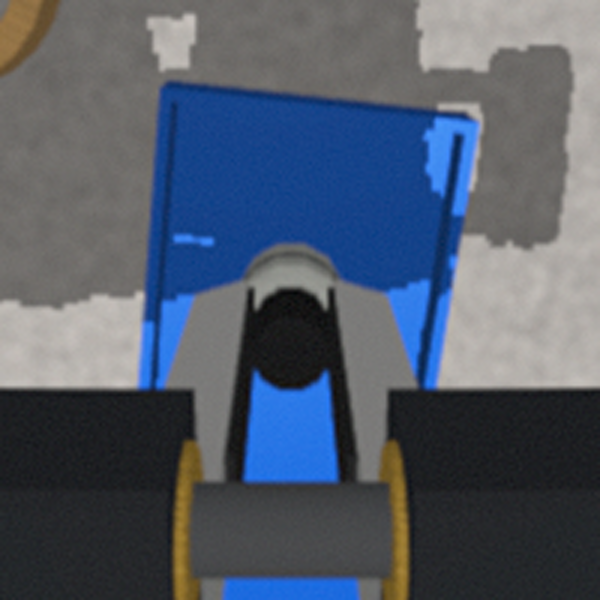

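>>> {"name": "arm_command", "arguments": {"increments": [[[2.7, 1.9, 0, 0], [2.7, 2.0, 0, 0], [2.7, 1.9, 0, 0], [2.6, 1.9, 0, 0], [2.7, 1.9, 0, 0], [2.7, 2.0, 0.8, 0], [2.7, 1.9, 1.2, 0], [0, 0, 2.0, 0], [0, 0, 0, 0], [0, 0, 0, 0]]]}}

```text
time: 40.82
tool_pos: [0.6451, -0.0085, 0.0993]
ee_rot: [-3.139, -0.105, 0.007]
ft_force: [0.1, -0.5, -0.6]
finger_gap: 0.016
```

```bash
python3 look.py w34c
```

```text
t 40.82 tcp [ 0.6451 -0.0085  0.0993] F [ 0.1 -0.5 -0.6] gap 0.016
yaw 3.83
tcp at stem top [291.5 273.2] px/mm 4.02
```

View pics/w34c.png

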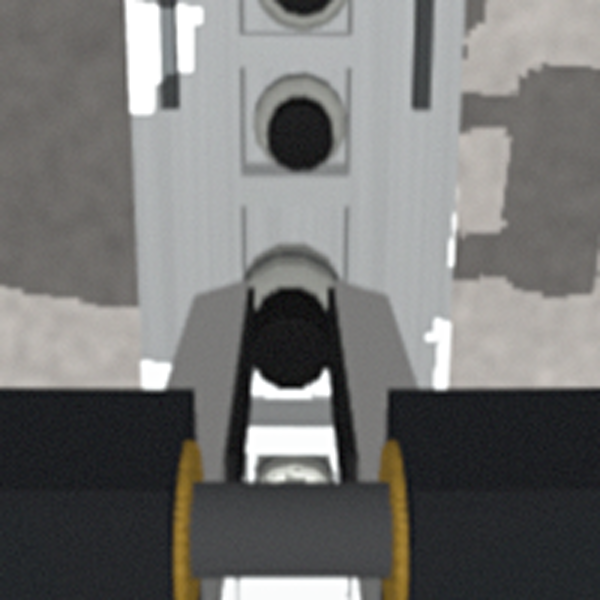

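>>> {"name": "arm_command", "arguments": {"increments": [[[0.05, 0, 1.0, 0], [0, 0, 1.0, 0], [0, 0, 0.8, 0], [0, 0, 0.6, 0], [0, 0, 0.5, 0], [0, 0, 0.3, 0], [0, 0, 0, 0], [0, 0, 0, 0], [0, 0, 0, 0]]]}}

```text
time: 41.62
tool_pos: [0.647, -0.0087, 0.0599]
ee_rot: [3.14, 0.105, 0.001]
ft_force: [0.1, -0.0, -0.8]
finger_gap: 0.0153
```

```bash
python3 - <<'E'
from h import *
s=st()
g=grab('side');q=w2pix(g,s['tool_pos']).astype(int);cv2.imwrite('pics/side35c.png',cv2.resize(g['image'][q[1]-35:q[1]+45,q[0]-50:q[0]+50],None,fx=6,fy=6,interpolation=2))
E
```

```text
t 41.62 tcp [ 0.647  -0.0087  0.0599] F [ 0.1 -0.  -0.8] gap 0.0153
```

View pics/side35c.png

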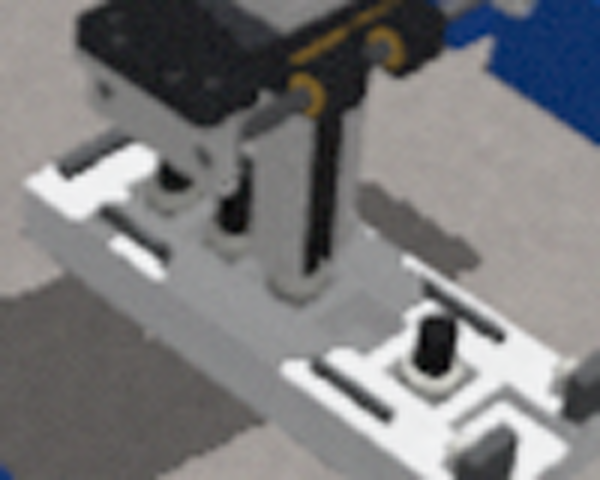

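Down the last 2 mm, then release.

>>> {"name": "arm_command", "arguments": {"increments": [[[-0.05, 0, 0.1, 0], [0, 0, 0.1, 0], [0, 0, 0.03, 0], [0, 0, 0, 0], [0, 0, 0, 0]]]}}

```text
time: 42.08
tool_pos: [0.6465, -0.0087, 0.0577]
ee_rot: [3.14, 0.105, 0.001]
ft_force: [-1.9, -0.6, 5.7]
finger_gap: 0.0152
```

>>> {"name": "arm_command", "arguments": {"increments": [[[0, 0, 0, 0], [0, 0, 0, 0], [0, 0, 0, 0], [0, 0, 0, 0], [0, 0, 0, 0], [0, 0, 0, 0]]], "grip": 0.28}}

```text
time: 42.58
tool_pos: [0.6463, -0.0087, 0.0571]
ee_rot: [-3.14, -0.105, 0.0]
ft_force: [-0.5, -0.3, 1.0]
finger_gap: 0.0263
```

>>> {"name": "arm_command", "arguments": {"increments": [[[0, 0, -1, 0], [0, 0, -2, 0], [0, 0, -3, 0], [0, 0, -3, 0], [0, 0, -2, 0], [0, 0, 0, 0], [0, 0, 0, 0], [0, 0, 0, 0]]]}}

```text
time: 43.25
tool_pos: [0.646, -0.0087, 0.1665]
ee_rot: [-3.14, -0.105, 0.002]
ft_force: [-0.3, 0.1, -0.8]
finger_gap: 0.0264
```

```bash
python3 look.py w36c; python3 - <<'E'
from h import *
plan(.445,-.09,.2,3.84)
g=grab('scene');cv2.imwrite('pics/sc36.png',cv2.resize(g['image'][110:200,250:410],None,fx=5,fy=5,interpolation=2))
E
```

```text
t 43.25 tcp [ 0.646  -0.0087  0.1665] F [-0.3  0.1 -0.8] gap 0.0264
yaw 3.84
tcp at stem top [290.6 207.4] px/mm 3.1
dist [-200.8  -81.3   34. ] dyaw 0.0 rows 7
[[[-2.9, 1.0, -0.5, 0.0], [-3.0, 0.9, -0.5, 0.0], [-2.9, 1.0, -0.4, 0.0], [-3.0, 1.0, -0.5, 0.0], [-2.9, 0.9, -0.5, 0.0], [-2.9, 1.0, -0.5, 0.0], [-2.99, 0.97, -0.46, 0.0]]]
```

View pics/w36c.png

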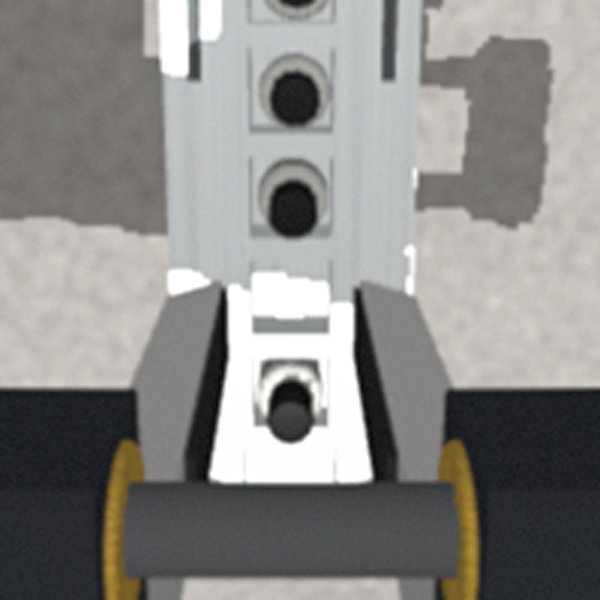

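View pics/sc36.png

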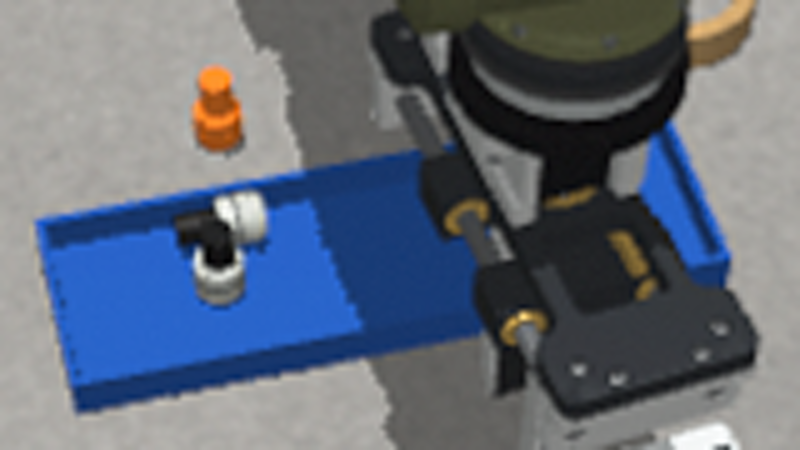

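>>> {"name": "arm_command", "arguments": {"increments": [[[-2.9, 1.0, -0.5, 0], [-3.0, 0.9, -0.5, 0], [-2.9, 1.0, -0.4, 0], [-3.0, 1.0, -0.5, 0], [-2.9, 0.9, -0.5, 0], [-2.9, 1.0, -0.5, 0], [-3.0, 1.0, -0.4, 0], [0, 0, 0, 0], [0, 0, 0, 0], [0, 0, 0, 0]]], "grip": 0.4}}

```text
time: 44.18
tool_pos: [0.4457, -0.0903, 0.1999]
ee_rot: [-3.14, -0.105, 0.0]
ft_force: [0.5, 0.1, -0.0]
finger_gap: 0.0376
```

```bash
python3 look.py w37c
```

```text
t 44.18 tcp [ 0.4457 -0.0903  0.1999] F [ 0.5  0.1 -0. ] gap 0.0376
yaw 3.82
tcp at stem top [290.2 184.8] px/mm 2.79
```

View pics/w37c.png

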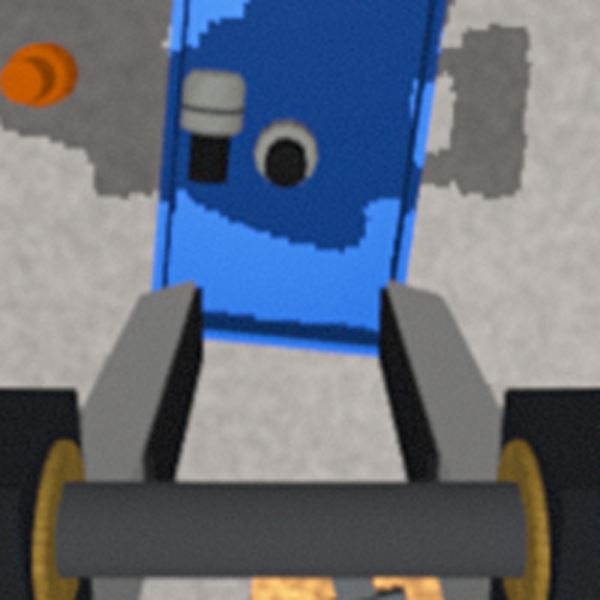

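```bash
python3 - <<'E'
from h import *
g=grab('wrist');p=pix2w(g,*cc((287,163),(220,130),3,3),.046);print(p)
plan(p[0],p[1],.12,-86.16)
E
```

```text
[ 0.44372364 -0.08189333  0.046     ]
dist [ -2.1   8.2 -79.6] dyaw -90.03 rows 13
[[[0.0, -0.1, 0.6, 6.9], [0.0, 0.0, 0.6, 7.0], [-0.1, -0.1, 0.6, 6.9], [0.0, 0.0, 0.6, 6.9], [0.0, -0.1, 0.7, 6.9], [-0.1, 0.0, 0.6, 7.0], [0.0, -0.1, 0.6, 6.9], [-0.1, 0.0, 0.6, 6.9], [0.0, 0.0, 0.6, 6.9], [-0.1, 0.0, 0.6, 7.0]]]
[[[-0.1, -0.1, 0.6, 6.9], [0.0, 0.0, 0.6, 6.9], [-0.1, 0.04, 0.66, 6.9]]]
```

>>> {"name": "arm_command", "arguments": {"increments": [[[0, -0.1, 0.6, 6.9], [0, 0, 0.6, 7.0], [-0.1, -0.1, 0.6, 6.9], [0, 0, 0.6, 6.9], [0, -0.1, 0.7, 6.9], [-0.1, 0, 0.6, 7.0], [0, -0.1, 0.6, 6.9], [-0.1, 0, 0.6, 6.9], [0, 0, 0.6, 6.9], [-0.1, 0, 0.6, 7.0]]]}}

```text
time: 45.12
tool_pos: [0.4439, -0.0841, 0.1383]
ee_rot: [2.638, -1.705, -0.001]
ft_force: [-0.6, -0.3, -0.4]
finger_gap: 0.0378
```

>>> {"name": "arm_command", "arguments": {"increments": [[[-0.1, -0.1, 0.6, 6.9], [0, 0, 0.6, 6.9], [-0.1, 0, 0.6, 6.9], [0, 0, 0, 0], [0, 0, 0, 0], [0, 0, 0, 0], [0, 0, 0, 0]]]}}

```text
time: 45.7
tool_pos: [0.444, -0.0821, 0.1214]
ee_rot: [-2.298, 2.142, -0.0]
ft_force: [0.1, 0.2, 0.0]
finger_gap: 0.0375
```

```bash
python3 look.py w38c
```

```text
t 45.7 tcp [ 0.444  -0.0821  0.1214] F [0.1 0.2 0. ] gap 0.0375
yaw -85.98
tcp at stem top [288.2 248.6] px/mm 3.55
```

View pics/w38c.png

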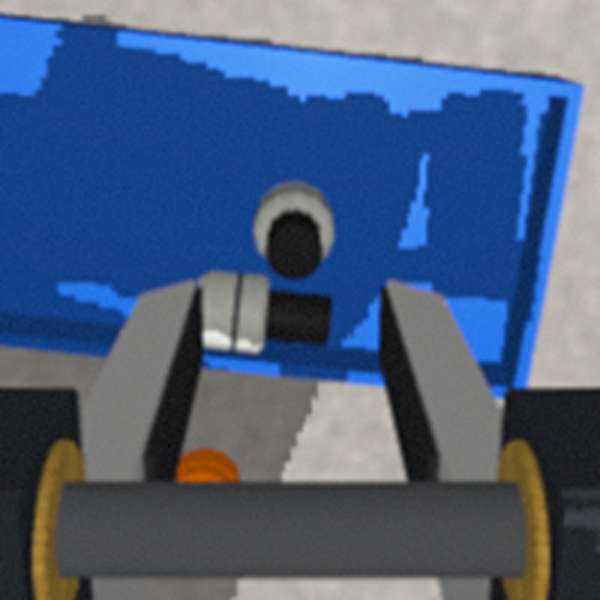

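>>> {"name": "arm_command", "arguments": {"increments": [[[0.18, 0.1, 1.5, 0], [0, 0, 2.0, 0], [0, 0, 1.7, 0], [0, 0, 1.0, 0], [0, 0, 0.6, 0], [0, 0, 0, 0], [0, 0, 0, 0]]]}}

```text
time: 46.33
tool_pos: [0.4431, -0.0841, 0.0536]
ee_rot: [-2.295, 2.145, -0.001]
ft_force: [0.3, 0.9, 0.4]
finger_gap: 0.0375
```

>>> {"name": "arm_command", "arguments": {"increments": [[[0, 0, 0, 0], [0, 0, 0, 0], [0, 0, 0, 0], [0, 0, 0, 0], [0, 0, 0, 0], [0, 0, 0, 0], [0, 0, 0, 0], [0, 0, 0, 0]]], "grip": 0.0}}

```text
time: 47.0
tool_pos: [0.4431, -0.0841, 0.0534]
ee_rot: [-2.294, 2.146, -0.001]
ft_force: [-0.7, 0.1, 5.8]
finger_gap: 0.0152
```

>>> {"name": "arm_command", "arguments": {"increments": [[[0, 0, -0.7, 0], [0, 0, -1.5, 0], [0, 0, -2.5, 0], [0, 0, -3, 0], [0, 0, -1.5, 0], [0, 0, 0, 0], [0, 0, 0, 0], [0, 0, 0, 0]]]}}

```text
time: 47.67
tool_pos: [0.4422, -0.0838, 0.1442]
ee_rot: [2.294, -2.145, -0.002]
ft_force: [0.1, 0.5, -1.5]
finger_gap: 0.0152
```

```bash
python3 look.py w39c; python3 - <<'E'
from h import *
plan(.6482,-.0445,.14,3.84)
g=grab('side');q=w2pix(g,bot.observe()['tool_pos']).astype(int);cv2.imwrite('pics/side39c.png',cv2.resize(g['image'][q[1]-35:q[1]+45,q[0]-50:q[0]+50],None,fx=6,fy=6,interpolation=2))
E
```

```text
t 47.67 tcp [ 0.4422 -0.0838  0.1442] F [ 0.1  0.5 -1.5] gap 0.0152
yaw -86.16
tcp at stem top [288.5 226.1] px/mm 3.27
dist [206.   39.3  -4. ] dyaw 90.0 rows 13
[[[-0.2, -1.6, 0.0, -6.9], [0.0, -1.6, 0.1, -6.9], [0.2, -1.6, 0.0, -7.0], [0.4, -1.6, 0.0, -6.9], [0.6, -1.5, 0.0, -6.9], [0.7, -1.4, 0.1, -6.9], [0.9, -1.4, 0.0, -7.0], [1.1, -1.2, 0.0, -6.9], [1.2, -1.0, 0.0, -6.9], [1.3, -1.0, 0.1, -6.9]]]
[[[1.4, -0.7, 0.0, -7.0], [1.6, -0.6, 0.0, -6.9], [1.51, -0.37, 0.06, -6.9]]]
```

View pics/w39c.png

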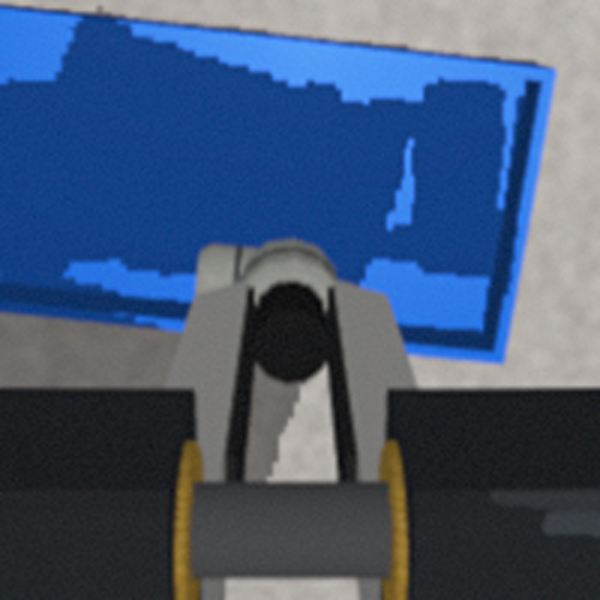

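View pics/side39c.png

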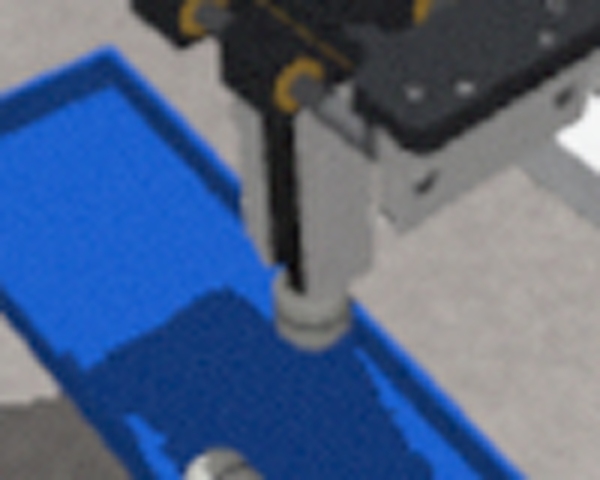

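>>> {"name": "arm_command", "arguments": {"increments": [[[-0.2, -1.6, 0, -6.9], [0, -1.6, 0, -6.9], [0.2, -1.6, 0, -7.0], [0.4, -1.6, 0, -6.9], [0.6, -1.5, 0, -6.9], [0.7, -1.4, 0, -6.9], [0.9, -1.4, 0, -7.0], [1.1, -1.2, 0, -6.9], [1.2, -1.0, 0, -6.9], [1.3, -1.0, 0, -6.9]]]}}

```text
time: 48.6
tool_pos: [0.6016, -0.0532, 0.1437]
ee_rot: [3.109, -0.454, -0.003]
ft_force: [0.1, -0.5, -0.4]
finger_gap: 0.0151
```

>>> {"name": "arm_command", "arguments": {"increments": [[[1.4, -0.7, 0, -7.0], [1.6, -0.6, 0.5, -6.9], [1.5, -0.4, 1.0, -6.9], [0, 0, 1.8, 0], [0, 0, 0, 0], [0, 0, 0, 0], [0, 0, 0, 0], [0, 0, 0, 0]]]}}

```text
time: 49.27
tool_pos: [0.6489, -0.0445, 0.1132]
ee_rot: [3.14, 0.104, 0.002]
ft_force: [0.2, -0.5, -0.4]
finger_gap: 0.0151
```

```bash
python3 look.py w40c;python3 - <<'E'
from h import *
plan(.6482,-.0445,.11,3.84,dec=2)
E
```

```text
t 49.27 tcp [ 0.6489 -0.0445  0.1132] F [ 0.2 -0.5 -0.4] gap 0.0151
yaw 3.8
tcp at stem top [290.2 256.4] px/mm 3.79
dist [-0.7 -0.  -3.2] dyaw 0.03 rows 1
[[[-0.07, 0.0, 0.32, 0.0]]]
```

View pics/w40c.png

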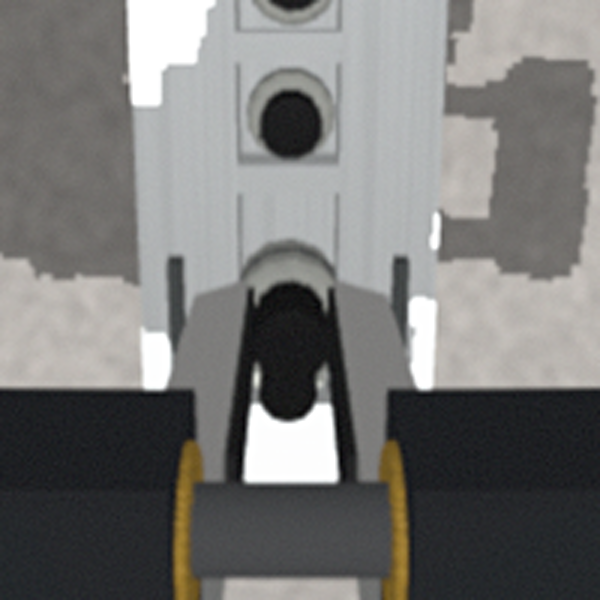

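>>> {"name": "arm_command", "arguments": {"increments": [[[-0.05, 0, 1.0, 0], [0, 0, 1.0, 0], [0, 0, 1.0, 0], [0, 0, 0.8, 0], [0, 0, 0.6, 0], [0, 0, 0.4, 0], [0, 0, 0.2, 0], [0, 0, 0, 0], [0, 0, 0, 0], [0, 0, 0, 0]]]}}

```text
time: 50.15
tool_pos: [0.6484, -0.0444, 0.0624]
ee_rot: [3.14, 0.105, 0.001]
ft_force: [0.8, 0.5, -0.5]
finger_gap: 0.0155
```

```bash
python3 - <<'E'
from h import *
s=st()
g=grab('side');q=w2pix(g,s['tool_pos']).astype(int);cv2.imwrite('pics/side41c.png',cv2.resize(g['image'][q[1]-35:q[1]+45,q[0]-50:q[0]+50],None,fx=6,fy=6,interpolation=2))
E
```

```text
t 50.15 tcp [ 0.6484 -0.0444  0.0624] F [ 0.8  0.5 -0.5] gap 0.0155
```

View pics/side41c.png

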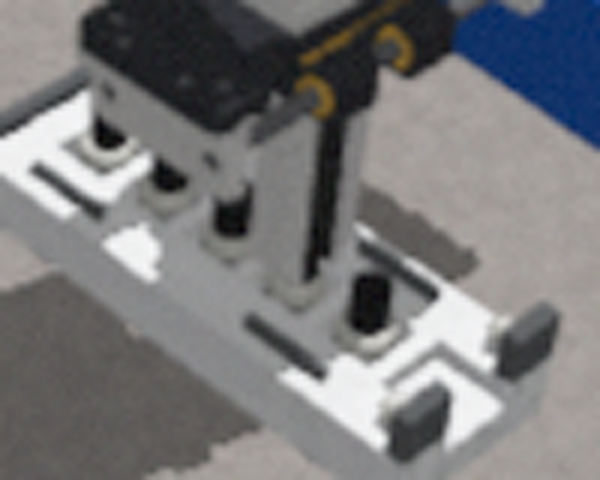

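>>> {"name": "arm_command", "arguments": {"increments": [[[0, 0, 0.1, 0], [0, 0, 0, 0], [0, 0, 0, 0]]]}}

```text
time: 50.45
tool_pos: [0.6484, -0.0444, 0.0615]
ee_rot: [3.14, 0.105, 0.001]
ft_force: [-0.9, 0.5, 3.5]
finger_gap: 0.0152
```

>>> {"name": "arm_command", "arguments": {"increments": [[[0, 0, 0, 0], [0, 0, 0, 0], [0, 0, 0, 0], [0, 0, 0, 0], [0, 0, 0, 0], [0, 0, 0, 0]]], "grip": 0.28}}

```text
time: 50.95
tool_pos: [0.6482, -0.0443, 0.0611]
ee_rot: [-3.14, -0.105, 0.0]
ft_force: [0.4, 0.0, 0.0]
finger_gap: 0.0264
```

>>> {"name": "arm_command", "arguments": {"increments": [[[0, 0, -1, 0], [0, 0, -2, 0], [0, 0, -3, 0], [0, 0, -3.5, 0], [0, 0, -3.5, 0], [0, 0, -2, 0], [0, 0, 0, 0], [0, 0, 0, 0]]]}}

```text
time: 51.62
tool_pos: [0.6485, -0.0444, 0.2127]
ee_rot: [3.139, 0.105, 0.004]
ft_force: [0.8, 0.5, -0.4]
finger_gap: 0.0262
```

>>> {"name": "arm_command", "arguments": {"increments": [[[-3, 0, 0, 0], [-3, 0, 0, 0], [-3, 0, 0, 0], [-3, 0, 0, 0], [-3, 0, 0, 0], [-3, 0, 0, 0], [-3, 0, 0, 0], [0, 0, 0, 0], [0, 0, 0, 0]]]}}

```text
time: 52.37
tool_pos: [0.4378, -0.0584, 0.2108]
ee_rot: [-3.14, -0.104, 0.001]
ft_force: [-0.1, -1.0, 0.0]
finger_gap: 0.0265
```

```bash
python3 - <<'E'
from h import *
s=st();grab('wrist','w42')
g=grab('side','s42');cv2.imwrite('pics/s42c.png',cv2.resize(g['image'][140:215,285:395],None,fx=7,fy=7,interpolation=2))
h=grab('scene','sc42');cv2.imwrite('pics/sc42c.png',cv2.resize(h['image'][180:275,280:420],None,fx=5.5,fy=5.5,interpolation=2))
E
```

```text
t 52.37 tcp [ 0.4378 -0.0584  0.2108] F [-0.1 -1.   0. ] gap 0.0265
```

View pics/s42c.png

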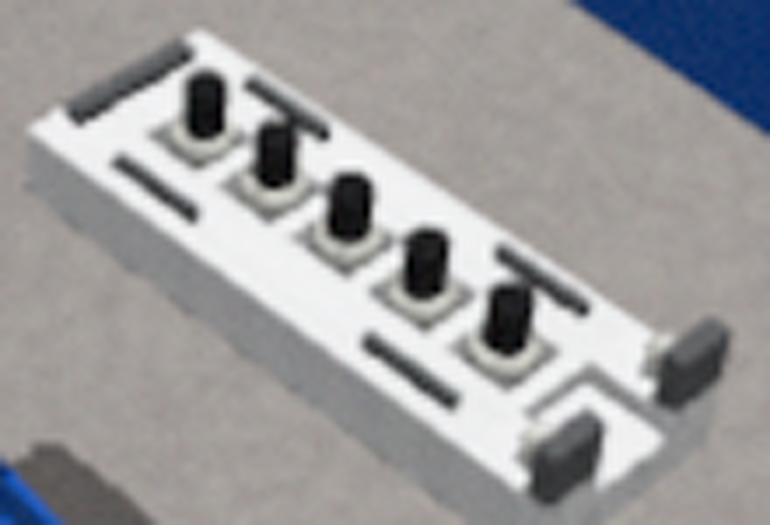

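View pics/sc42.png

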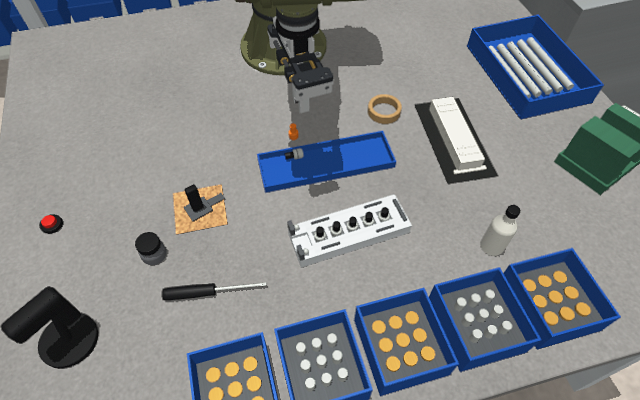

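View pics/sc42c.png

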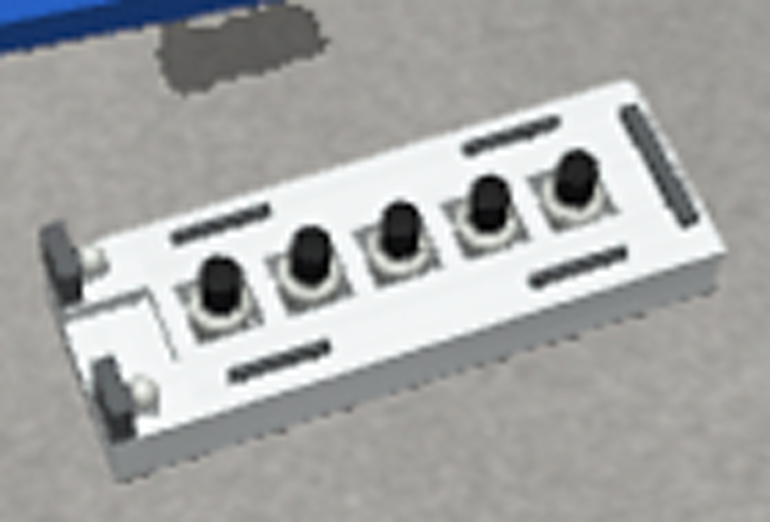

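View pics/s42.png

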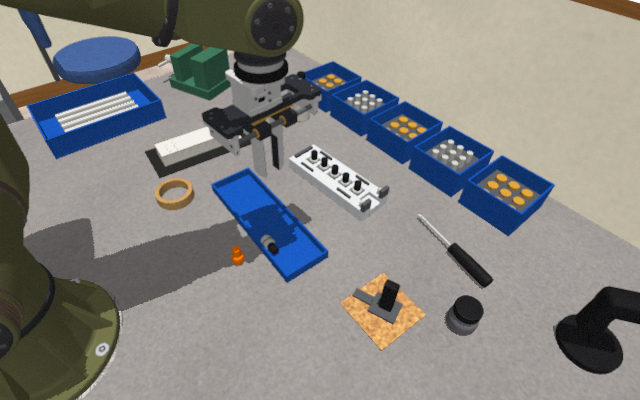

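All five pockets hold upright plungers at equal height. The key stands on its pad at (195,205), the cover is on the mat at (457,135), and the bystanders are where they were. Handing in.

```bash
python3 -c "
from workcell import bot
print(bot.sign_off())"
```

```text
the job is handed in; nothing more can be done
None
```

The job is done and handed in at about 52 s of the 200 s allowed.

**What I did:**
- I levered the cover past its catches with the pry key and stood the key back on its cork pad.
- I gripped the freed cover by its sides and laid it right way up on the mat.
- I put spares from the tray into the four empty pockets, 2 to 5. The plunger already in pocket 1 was left where it was.

**Last checks:**
- **Plungers:** the scene and side pictures show five upright plungers at equal height. The arm's height when it let go of each spare matched the pocket floor to about 1 mm.
- **Cover:** it lies within about 1.5 mm of the mat's centre and in line with it, though turned end for end relative to the axes I assigned to the mat.
- **Key and bystanders:** the key stands on its pad, and the other things on the bench look untouched. The arm stood clear of everything at hand-in.

**What went wrong or disagreed:**
- **First key lift:** I lifted before the fingers had fully closed, so the grip was only on the top of the handle. I set the key back on its pad and gripped it lower before prying.
- **Toppled spare:** while I was putting the key back, one spare in the tray was knocked over without the robot near it. It was not needed, so I left it lying in the tray.
- **Cameras:** the views differed by up to about 4 mm in places. I centred each plunger using the wrist camera.

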